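# Return the probe thermometer from behind the shakers to its foam case

## Task

The probe thermometer lies on the dark ledge behind three containers that block the way to it: first stand all three (dome shaker, square tub, squeeze bottle) upright on the wire rack, then take the thermometer and press it fully home, display up, into its matching pocket in the foam case. After that, stand each container upright again on the ledge in the very place where it stood at the start. Never tip a container over, and leave the two topping pans and the spatula where they are.

Things in the scene. Friction and masses are not known exactly. Their poses are not given: they have to be found in the camera images.
- dome_shaker: (mm) Round white container with a steel domed top, diameter 54, 120 high, straight-walled to 100 up, 0.25 kg. Origin: centre of underside; z up. One of three standing in a row (72 apart, 18 free between) along the ledge: grip across the row, fingers before and behind it, 75 to 90 up, above the thermometer. Must return to its starting place.
- square_tub: (mm) White square container, 50 x 50, flat sides to 100 up, then a flat grey 44 x 44 cap to 114; 0.25 kg. Origin: centre of underside; x, y square to its sides, z up; at the start x points nearly across the row, away from the robot. Stands in the same row as the dome shaker; grip it likewise; must return to its starting place.
- squeeze_bottle: (mm) Round white bottle with conical shoulder and thin grey nozzle, diameter 54, straight-walled to 96 up, 128 high in all, 0.25 kg. Origin: centre of underside; z up. Stands in the same row; grip it likewise; must return to its starting place.
- thermometer: (mm) White probe thermometer lying flat behind the row, black display up, 26 thick, 0.12 kg: square head 44 x 44 (own x 36 to 80), handle 28 wide (x -40 to 38), steel probe diameter 8 (x -83 to -40). Origin: underside, mid-handle, near the centre of mass; x towards the head, z up. The containers stand too close for a gripper; once clear, pinch the handle at the origin across its 28.
- ledge: (mm) Fixed dark steel plate 180 (x) by 230 (y), 20 high, with a lip 12 higher on its far edge. Origin: counter height, 70 behind its front edge; x points across it away from the robot, y along it. The containers stand near own x -33, at own y near -72, 0, 72; the thermometer lies near own x 30. Place and yaw vary.
- rack: (mm) Fixed steel wire rack, 170 (x) by 240 (y), bars along y, bar tops 24 above its origin; left or right of the ledge. Side area for the three containers: all stand on it at once, centres within 75 in x and 115 in y of its middle; a row at y -72, 0, 72 fits. Origin: centre, counter height; z up.
- foam_case: (mm) Fixed grey tray 224 x 116, 14 high, with firm black foam up to 30; its pocket, 16 deep, is the thermometer's outline plus 3 all round, rim bevelled. Origin: centre, counter height; x along the pocket to its wide head end. Home: thermometer origin 14 above this origin, x axes alike; end for end it won't fit. A pocket-deep finger channel, 52 wide, crosses it along y at mid-length.
- topping_pan_a: Bystander: open white plastic pan 100 x 160 x 65 mm high, left of and beyond the ledge. Leave it alone.
- topping_pan_b: Bystander: the same pan, right of and beyond the ledge. Leave it alone.
- spatula: Bystander: spatula about 260 mm long lying crosswise between the robot and the ledge. Leave it alone.
There are look-alikes about, which are no part of the job. Leave any green or orange look-alike of the squeeze_bottle alone.

How it is judged (in metres and radians):
On the way, in this order (a step that is already met when the one before it is completed fails the run):
1. all three containers stand upright and released on the wire rack, the thermometer not yet moved from the ledge (x of dome_shaker in the frame of rack between -0.075 and 0.075 m and y of dome_shaker in the frame of rack between -0.115 and 0.115 m and z of dome_shaker in the frame of rack between 0.018 and 0.03 m and angle between each of dome_shaker, square_tub, squeeze_bottle's own z axis and vertical below 0.12 rad and linear speed of each of dome_shaker, square_tub, squeeze_bottle below 0.02 m/s and angular speed of each of dome_shaker, square_tub, squeeze_bottle below 0.2 rad/s and contact force between the fingers and dome_shaker below 0.3 N and x of square_tub in the frame of rack between -0.075 and 0.075 m and y of square_tub in the frame of rack between -0.115 and 0.115 m and z of square_tub in the frame of rack between 0.018 and 0.03 m and contact force between the fingers and square_tub below 0.3 N and x of squeeze_bottle in the frame of rack between -0.075 and 0.075 m and y of squeeze_bottle in the frame of rack between -0.115 and 0.115 m and z of squeeze_bottle in the frame of rack between 0.018 and 0.03 m and contact force between the fingers and squeeze_bottle below 0.3 N and distance of thermometer from where it was at the start of the episode below 0.06 m), for 0.2 s.
2. the thermometer is fully home in the foam pocket and released, before any container goes back: all three still stand on the rack (horizontal distance between thermometer and foam_case below 0.008 m and z of thermometer in the frame of foam_case below 0.0175 m and angle between the x axis of thermometer and the x axis of foam_case, either way round below 0.12 rad and angle between each of thermometer, dome_shaker, square_tub, squeeze_bottle's own z axis and vertical below 0.12 rad and linear speed of each of thermometer, dome_shaker, square_tub, squeeze_bottle below 0.02 m/s and angular speed of each of thermometer, dome_shaker, square_tub, squeeze_bottle below 0.2 rad/s and contact force between the fingers and thermometer below 0.3 N and x of dome_shaker in the frame of rack between -0.075 and 0.075 m and y of dome_shaker in the frame of rack between -0.115 and 0.115 m and z of dome_shaker in the frame of rack between 0.018 and 0.03 m and contact force between the fingers and dome_shaker below 0.3 N and x of square_tub in the frame of rack between -0.075 and 0.075 m and y of square_tub in the frame of rack between -0.115 and 0.115 m and z of square_tub in the frame of rack between 0.018 and 0.03 m and contact force between the fingers and square_tub below 0.3 N and x of squeeze_bottle in the frame of rack between -0.075 and 0.075 m and y of squeeze_bottle in the frame of rack between -0.115 and 0.115 m and z of squeeze_bottle in the frame of rack between 0.018 and 0.03 m and contact force between the fingers and squeeze_bottle below 0.3 N), for 0.2 s.
3. all three containers stand upright where they stood at the start, released (distance of each of dome_shaker, square_tub, squeeze_bottle from where it was at the start of the episode below 0.015 m and angle between each of dome_shaker, square_tub, squeeze_bottle's own z axis and vertical below 0.12 rad and linear speed of each of dome_shaker, square_tub, squeeze_bottle below 0.02 m/s and angular speed of each of dome_shaker, square_tub, squeeze_bottle below 0.2 rad/s and contact force between the fingers and dome_shaker below 0.3 N and contact force between the fingers and square_tub below 0.3 N and contact force between the fingers and squeeze_bottle below 0.3 N), for 0.2 s.
At the end, for the whole second after the job is handed in: The thermometer lies home in the foam pocket (origin within 8 mm of the case's middle, within 3.5 mm of the pocket's floor, aligned within 0.12 rad, flat, display up); each container stands upright (within 0.12 rad) within 15 mm of where it stood at the start; all are released and at rest (all of step 3 and horizontal distance between thermometer and foam_case below 0.008 m and z of thermometer in the frame of foam_case below 0.0175 m and angle between the x axis of thermometer and the x axis of foam_case, either way round below 0.12 rad and angle between thermometer's own z axis and vertical below 0.12 rad and linear speed of thermometer below 0.02 m/s and angular speed of thermometer below 0.2 rad/s and contact force between the fingers and thermometer below 0.3 N); the robot touches nothing.
It fails at once if a container is tipped over (beyond 0.6 rad) (angle between any of dome_shaker, square_tub, squeeze_bottle's own z axis and vertical above 0.6 rad).
It fails at once if a topping pan or the spatula is moved by more than 30 mm (distance of any of topping_pan_a, topping_pan_b, spatula from where it was at the start of the episode above 0.03 m).
It also fails if it takes over 144 s, if anything falls off the work surface, if the arm or the gripper's body presses on something with over 40 N, if the wrist force passes 120 N, or if a joint passes its speed limit or range.

## Robot

A 7-joint arm with a two-finger parallel gripper is mounted at the origin on the work surface. World frame = base frame: x ahead of the robot, y to its left, z up, the work surface at z = 0. Lengths are in m, angles in degrees, forces in N, time in s.
With the tool pointing down it reaches from about 0.4 to 0.85 m from the base axis. Payload 6.9 kg.
Tool frame: the origin (TCP) lies midway between the tips of the shut fingers; the grasp point (between the pads) lies 19 mm behind it; x points along the fingers, y is the direction in which the jaws open and shut, and the axes are right-handed (so a half turn about x gives the same grasp; the last joint's range is limited). The gripper opens to 85 mm and grips with 20 to 120 N. Pads are 22 mm wide; open, the fingers measure 114 mm over their backs; the gripper's body (76 mm by 85 mm) begins 54 mm behind the grasp point. The pads swing forward as they close: fully open they stand 13 mm farther back than shut.
Start: joints at [-60.762, 29.078, -13.613, 85.955, 7.202, 65.827, -8.869], TCP at [0.246, 0.574, 0.208] pointing down, gripper open.
Joint ranges: [-176.47, 176.47], [-13.61, 117.27], [-81.72, 77.17], [0.22, 143.17], [-87.28, 267.28], [10, 112.55], [-165.47, 165.47]. Speed limits (degrees/s): [136.94, 136.94, 180, 180, 180, 180, 180].

## Interface

Orientations are given as a 3x3 rotation matrix whose columns are the frame's x, y, z axes.
In Python, from station import ctrl gives the robot as it stands.
- The arm moves only by the shell command python3 -m jog 'ROWS' [FORCE]. ROWS is JSON, a list of rows, each an object with "xyz": the shift along the tool's x, y, z in mm, a list of three; "delta_rot": the turn, a rotation vector about the tool's x, y, z in rad, a list of three; "grip": the opening in per cent of the stroke, from 0 (shut) to 100 (fully open). In form: [{"xyz": [dx, dy, dz], "delta_rot": [rx, ry, rz], "grip": grip}, ...]. A call has 1 to 12 rows; each row shifts and turns the pose as measured when the row begins, along the tool's axes as they then stand; what a row does not reach is not made up. A row lasts 1/8 s, in which the tool goes at most 62.5 mm and 10.7 degrees, less where a joint would pass 70% of its speed; a pose out of reach is approached as far as the arm can. A call with a gripper value outside its range is refused whole. The fingers move at their own pace and stop on an object; FORCE is the grip in N (left out, the last holds). Time passes only in rows, so rows that do not move let the fingers close. It gives the time, the measured TCP pose, the force and the opening at its end, in the units of the state.
- ctrl.get_obs(): the state, without advancing time (a new reading comes with each control period).
- ctrl.get_image(name): name is "scene" or "top" or "wrist"; returns (picture, depth): 420x560x3 uint8, red, green, blue; 420x560 float32, m along the optical axis (not along the pixel's ray), 0 where there is no reading.
- ctrl.camera_info(name): a dict with "mtx" (3x3 intrinsics, pixels), "D" ([k1, k2, p1, p2, k3] as OpenCV has them; the pictures are not rectified), "R" (3x3) and "t" (3): a world point X has camera coordinates R X + t. Camera axes: x right, y down, z forward; pixel columns grow to the right and rows downward; lengths in m; the calibration is good to about 2 mm. A picture is of the moment at which its call begins: read the wrist's pose just before it. camera_info takes no time and is no camera call; for the wrist camera it gives the pose at the moment of the call.
- ctrl.hand_in(): hands the job in, once; it reports no verdict.
The state is a dict: "time_s": time; "joint_pos": joint angles; "dq": joint speeds; "joint_efforts": joint torques, N m; "tool_pos": TCP position; "eef_rot": TCP orientation; "ft_force": force on the tool from outside, world axes, zero at the start; "ft_torque": the same for the moment, N m; "finger_gap": finger opening in m.
Only numpy, scipy, OpenCV 4.12 (cv2) and the standard library are available. Lean on these libraries where they do the work, as an engineer would, in place of code of your own. Each camera call takes 0.05 s, during which the arm holds its last target. There are 200 camera calls.

## Working session

There is one attempt and no reset: what is moved stays moved. The work goes in short steps, Python scripts to look and compute and a shell command to move; the robot and the scene stay as the last step left them, time stands still between calls to the robot, and variables do not carry over. Pictures are saved under pics/ and viewed, about 12 in all and at most 16, crops included, and the job is handed in when it is done.

```bash
mkdir -p pics; ls
python3 - <<'E'
from station import ctrl
import cv2,numpy as np
o=ctrl.get_obs(); print({k:np.round(v,3).tolist() for k,v in o.items()})
for n in ("top","scene"):
    im,d=ctrl.get_image(n); cv2.imwrite(f"pics/{n}0.png",im[:,:,::-1]); np.savez(f"pics/{n}0.npz",im=im,d=d)
    c=ctrl.camera_info(n); print(n,{k:np.round(v,3).tolist() for k,v in c.items()}, (d==0).mean())
E
```

```text
pics
{'time_s': 0.0, 'joint_pos': [-60.761, 29.126, -13.608, 86.009, 7.202, 65.828, -8.867], 'dq': [0.073, 0.036, 0.009, -0.065, -0.016, 0.062, -0.02], 'joint_efforts': [0.001, -62.06, -2.187, -24.967, 0.013, 0.012, -0.0], 'tool_pos': [0.246, 0.574, 0.207], 'eef_rot': [[-0.001, 0.394, 0.919], [-0.002, 0.919, -0.394], [-1.0, -0.002, 0.0]], 'ft_force': [0.53, 0.309, 0.558], 'ft_torque': [0.022, 0.041, 0.026], 'finger_gap': 0.085}
top {'mtx': [[437.158, 0.0, 276.429], [0.0, 437.158, 202.509], [0.0, 0.0, 1.0]], 'D': [-0.135, 0.0, 0.0, 0.0, 0.0], 'R': [[-0.001, -1.0, -0.013], [-0.981, 0.003, -0.195], [0.195, 0.013, -0.981]], 't': [0.013, 0.582, 0.96]} 0.003975340136054422
scene {'mtx': [[404.63, 0.0, 277.982], [0.0, 404.63, 211.722], [0.0, 0.0, 1.0]], 'D': [-0.122, 0.0, 0.0, 0.0, 0.0], 'R': [[0.861, 0.508, 0.008], [0.3, -0.495, -0.816], [-0.41, 0.705, -0.579]], 't': [-0.506, -0.136, 1.132]} 0.004175170068027211
```

View pics/top0.png

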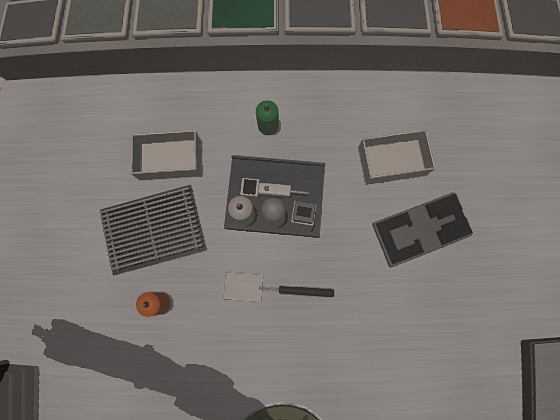

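View pics/scene0.png

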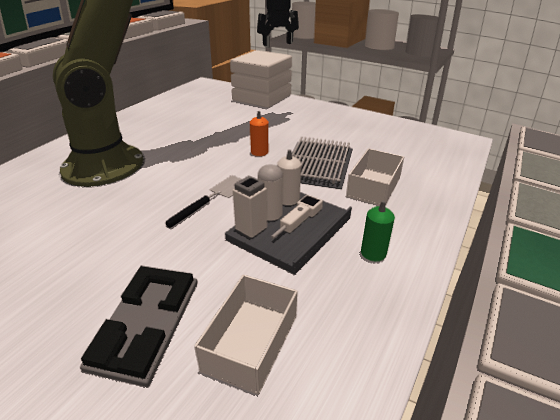

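The top view shows three candidates for the bottle: white at (240,208) on the ledge, green at (267,115) and orange at (150,304). I choose the white one. The dome is at (273,210), the tub at (303,213), and the thermometer lies with its head at (250,187) and probe to the right. The rack is at (153,230) and the case at (422,230) with its wide end on the left.

```bash
cat > h.py <<'E'
import cv2,numpy as np
from station import ctrl
def rays(c,uv):
    n=cv2.undistortPoints(np.asarray(uv,float).reshape(-1,1,2),c["mtx"],np.asarray(c["D"],float)).reshape(-1,2)
    return np.c_[n,np.ones(len(n))]
def cloud(c,d):
    h,w=d.shape; uv=np.stack(np.meshgrid(np.arange(w),np.arange(h)),-1).reshape(-1,2)
    P=rays(c,uv)*d.reshape(-1,1)
    return ((P-np.asarray(c["t"]))@np.asarray(c["R"])).reshape(h,w,3)
def plane(c,uv,z):
    R=np.asarray(c["R"]);r=rays(c,uv)@R; o=-R.T@np.asarray(c["t"])
    return o+r*((z-o[2])/r[:,2])[:,None]
def rect(p): 
    (c,s,a)=cv2.minAreaRect((p[:,:2]*1000).astype(np.float32)); return np.round(c,1),np.round(s,1),round(a,1)
E
python3 - <<'E'
from h import *
f=np.load("pics/top0.npz");im,d=f["im"],f["d"];c={k:np.asarray(v) for k,v in ctrl.camera_info("top").items()}
W=cloud(c,d)
def reg(u0,u1,v0,v1,z0,z1):
    m=np.zeros(d.shape,np.uint8);m[v0:v1,u0:u1]=1
    m=(m>0)&(W[...,2]>z0)&(W[...,2]<z1)&(d>0); return W[m]
print("counter z",np.median(W[330:350,300:400,2]))
for n,a in dict(ledge=(215,335,150,245,.012,.028),lip=(215,335,145,175,.026,.04),rack=(90,215,178,280,.014,.035),case=(365,480,185,272,.008,.04),foam=(365,480,185,272,.024,.04),bot_top=(222,258,190,226,.115,.14),bot=(222,258,190,226,.07,.14),dome=(256,290,190,230,.105,.13),tub=(290,320,195,228,.106,.125),therm=(238,312,174,200,.034,.06)).items():
    p=reg(*a); print(n,len(p),rect(p) if len(p)>3 else "", np.round(np.median(p,0),4), np.round(p[p[:,2].argmax()],4))
for n,(x0,x1,y0,y1) in dict(L=(215,335,145,250),C=(365,480,185,272),R=(90,215,178,280)).items():
    pass
big=cv2.resize(im[140:280,90:480],None,fx=2,fy=2,interpolation=cv2.INTER_CUBIC)
cv2.imwrite("pics/crop1.png",cv2.convertScaleAbs(big[:,:,::-1],alpha=1.6,beta=20))
E
```

```text
counter z -0.0013867998016631195
ledge 4153 (array([608.1,  16.7]), array([230.7, 181.5]), 84.6) [0.6335 0.0033 0.0184] [0.5481 0.0678 0.028 ]
lip 254 (array([693.9,   7.6]), array([228.6,   7.7]), 84.5) [0.6935 0.0057 0.0301] [0.6919 0.0202 0.0348]
rack 3121 (array([554.3, 328.8]), array([210. , 231.6]), 15.5) [0.527  0.3189 0.0213] [0.6    0.2829 0.0279]
case 4201 (array([ 524.8, -343.1]), array([116.2, 224.1]), 20.2) [ 0.5236 -0.3417  0.0229] [ 0.4484 -0.2672  0.0365]
foam 2044 (array([ 525.3, -343.9]), array([104. , 213.5]), 20.1) [ 0.5281 -0.3676  0.0286] [ 0.4484 -0.2672  0.0365]
bot_top 417 (array([560.1,  91.1]), array([50.6, 51.2]), 44.8) [0.5577 0.0897 0.1223] [0.5608 0.0864 0.1384]
bot 517 (array([559.4,  90.9]), array([52. , 52.9]), 0.0) [0.5548 0.0881 0.1208] [0.5608 0.0864 0.1384]
dome 162 (array([553.9,  18.7]), array([51.9, 51.7]), 34.0) [0.5404 0.0181 0.1262] [0.5732 0.0354 0.13  ]
tub 116 (array([547.4, -48. ]), array([49.8, 50.6]), 80.4) [ 0.5272 -0.0425  0.1175] [ 0.5257 -0.0442  0.1249]
therm 754 (array([617.4,  17.4]), array([162.5,  45.1]), 83.7) [0.6176 0.0461 0.0441] [0.6182 0.0457 0.0514]
```

View pics/crop1.png

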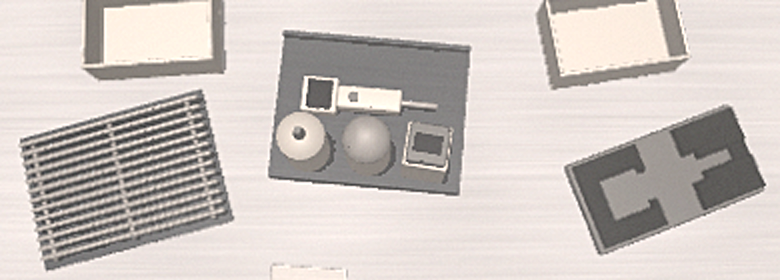

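The crop confirms that the white bottle, dome and tub stand in a row with the thermometer behind them, and that the case's wide end points to +y. Sizes agree with the description for the ledge (231x181), the case (116x224) and the thermometer (162x45). I'll move over the row for a closer look.

```bash
python3 -m jog '[{"xyz":[-50,0,0],"delta_rot":[0,0,0],"grip":100},{"xyz":[-50,0,0],"delta_rot":[0,0,0],"grip":100},{"xyz":[-50,0,0],"delta_rot":[0,0,0],"grip":100},{"xyz":[0,0,0],"delta_rot":[0.18,0,0],"grip":100},{"xyz":[0,0,0],"delta_rot":[0.18,0,0],"grip":100},{"xyz":[0,0,0],"delta_rot":[0.18,0,0],"grip":100},{"xyz":[0,0,0],"delta_rot":[0.18,0,0],"grip":100},{"xyz":[0,0,0],"delta_rot":[0.18,0,0],"grip":100},{"xyz":[0,0,0],"delta_rot":[0.18,0,0],"grip":100},{"xyz":[0,0,0],"delta_rot":[0.18,0,0],"grip":100}]'
python3 -m jog '[{"xyz":[0,33,50],"delta_rot":[0,0,0],"grip":100},{"xyz":[0,33,50],"delta_rot":[0,0,0],"grip":100},{"xyz":[0,33,50],"delta_rot":[0,0,0],"grip":100},{"xyz":[0,33,50],"delta_rot":[0,0,0],"grip":100},{"xyz":[0,33,50],"delta_rot":[0,0,0],"grip":100},{"xyz":[0,33,50],"delta_rot":[0,0,0],"grip":100},{"xyz":[0,33,50],"delta_rot":[0,0,0],"grip":100},{"xyz":[0,33,50],"delta_rot":[0,0,0],"grip":100},{"xyz":[0,33,50],"delta_rot":[0,0,0],"grip":100},{"xyz":[0,33,50],"delta_rot":[0,0,0],"grip":100},{"xyz":[0,0,0],"delta_rot":[0,0,0],"grip":100}]'
python3 - <<'E'
from h import *
c=ctrl.camera_info("wrist");im,d=ctrl.get_image("wrist");o=ctrl.get_obs()
print(np.round(o["tool_pos"],3),np.round(o["eef_rot"],3),np.round(o["joint_pos"],1))
c={k:np.asarray(v) for k,v in c.items()};np.savez("pics/w1.npz",im=im,d=d,**c);cv2.imwrite("pics/w1.png",im[:,:,::-1])
ct={k:np.asarray(v) for k,v in ctrl.camera_info("top").items()}
uv=np.array([[20,145],[200,90],[233,218],[47,270]])/2+[90,140]
p=plane(ct,uv,.022);print(p.round(3),rect(p))
print(plane(ct,[[150,304],[267,115]],.1).round(3))
E
```

```text
time_s: 1.35
tool_pos: [0.2455, 0.5721, 0.357]
eef_rot: [[-0.005, 0.991, -0.133], [-0.011, -0.133, -0.991], [-1.0, -0.004, 0.012]]
ft_force: [0.0, -0.5, 0.1]
finger_gap: 0.085
time_s: 2.72
tool_pos: [0.5097, 0.0147, 0.3573]
eef_rot: [[-0.011, 0.991, -0.134], [-0.018, -0.134, -0.991], [-1.0, -0.008, 0.019]]
ft_force: [-0.2, 1.7, -0.5]
finger_gap: 0.0853
[0.509 0.018 0.357] [[-0.012  0.991 -0.13 ]
 [-0.016 -0.13  -0.991]
 [-1.    -0.009  0.018]] [-20.5  14.5  20.6  86.4  -4.2  80.7  -7.3]
[[0.565 0.448 0.022]
 [0.634 0.224 0.022]
 [0.477 0.178 0.022]
 [0.413 0.403 0.022]] (array([522.7, 313.4]), array([162.9, 234. ]), 16.2)
[[0.349 0.286 0.1  ]
 [0.782 0.033 0.1  ]]
```

View pics/w1.png

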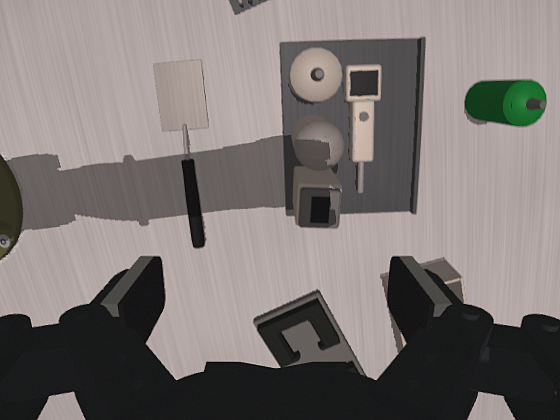

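The wrist view shows the bottle at (316,74), the dome at (318,142), the tub at (318,205) and the thermometer with its head at (364,82). The gripper shades part of the row. I'll measure the objects from this view.

Run:
```python
from h import *
f=np.load("pics/w1.npz");d=f["d"];c={k:f[k] for k in("mtx","D","R","t")};W=cloud(c,d);W[d==0]=9
def reg(u0,u1,v0,v1,z0,z1):
    m=np.zeros(d.shape,bool);m[v0:v1,u0:u1]=1
    return W[m&(W[...,2]>z0)&(W[...,2]<z1)]
print("cnt",np.median(W[150:240,210:270,2]),"ledge",np.median(W[50:200,390:410,2]))
for n,a in dict(ledge=(270,430,30,235,.012,.028),bot=(285,345,40,105,.09,.14),noz=(300,330,60,90,.135,.16),dome=(288,346,112,175,.09,.15),domet=(288,346,112,175,.132,.15),tubcap=(288,346,165,232,.125,.145),therm=(344,385,60,195,.036,.06),head=(344,385,60,102,.036,.06),hand=(344,380,108,160,.036,.06)).items():
    p=reg(*a); print(n,len(p),rect(p) if len(p)>3 else "",p[:,2].max().round(3) if len(p) else "")
# bottle circle at shoulder, dome outline by image circle
```

```text
cnt 0.00023006266579902004 ledge 0.020166655727113618
ledge 13535 (array([605.6,  16.3]), array([231.4, 175.7]), 84.5) 0.028
bot 2126 (array([560.2,  90.9]), array([53. , 52.9]), 82.5) 0.14
noz 121 (array([560.9,  90.8]), array([11.3, 10.8]), 81.3) 0.15
dome 2122 (array([555. ,  19.4]), array([53. , 52.3]), 76.7) 0.142
domet 1433 (array([555.7,  18.7]), array([44.4, 44.2]), 64.3) 0.142
tubcap 1790 (array([550. , -34.2]), array([72.3, 44.1]), 80.5) 0.137
therm 2802 (array([619.2,  16.8]), array([162.8,  44.6]), 85.5) 0.05
head 1313 (array([624.1,  76.5]), array([43. , 45.4]), 83.2) 0.05
hand 1172 (array([618.4,  14.9]), array([64.9, 27.7]), 84.5) 0.049
```

Run:
```python
from h import *
f=np.load("pics/w1.npz");d=f["d"];c={k:f[k] for k in("mtx","D","R","t")};W=cloud(c,d);W[d==0]=9
for z0,z1 in((.128,.14),(.09,.14),(.03,.11)):
    m=(W[...,2]>z0)&(W[...,2]<z1)&(abs(W[...,0]-.55)<.045)&(W[...,1]>-.1)&(W[...,1]<-.015)
    m=m.astype(np.uint8);n,l,s,_=cv2.connectedComponentsWithStats(m)
    k=1+s[1:,4].argmax();p=W[l==k];print(s[k],rect(p),p.min(0).round(4),p.max(0).round(4))
```

```text
[ 299  189   43   41 1601] (array([547.8, -47.9]), array([44.5, 44.1]), 80.6) [ 0.5235 -0.0723  0.128 ] [ 0.5725 -0.0232  0.1369]
[ 294  178   48   52 2259] (array([547.9, -47.4]), array([49.5, 50.3]), 80.5) [ 0.5195 -0.0723  0.0901] [ 0.5756 -0.0197  0.1369]
[293 168  47  49 646] (array([538.5, -33. ]), array([67.2, 33. ]), 33.1) [ 0.5194 -0.0652  0.0303] [ 0.5755 -0.0197  0.11  ]
```

```bash
python3 -m jog '[{"xyz":[0,21,-39],"delta_rot":[0,0.018,0.009],"grip":100},{"xyz":[0,21,-39],"delta_rot":[0,0,0],"grip":100},{"xyz":[50,0,0],"delta_rot":[0,0,0],"grip":100},{"xyz":[50,0,0],"delta_rot":[0,0,0],"grip":100},{"xyz":[50,0,0],"delta_rot":[0,0,0],"grip":100},{"xyz":[0,0,0],"delta_rot":[0,0,0],"grip":100},{"xyz":[0,0,0],"delta_rot":[0,0,0],"grip":100}]' 40
cat > g.py <<'E'
import sys
from h import *
# usage: g.py x y z yaw -> remaining tool-frame shift (mm) and delta_rot to tool-down with jaw yaw (deg)
from scipy.spatial.transform import Rotation as Ro
o=ctrl.get_obs();R=np.array(o["eef_rot"]);p=np.array(o["tool_pos"])*1000
x,y,z,a=map(float,sys.argv[1:]);a=np.deg2rad(a)
Y=np.array([np.cos(a),np.sin(a),0]);X=np.array([0,0,-1.]);G=np.c_[X,Y,np.cross(X,Y)]
print("t",round(o["time_s"],2),"tcp",p.round(1),"gap",round(o["finger_gap"]*1000,1),"F",np.round(o["ft_force"],1),"q",np.round(o["joint_pos"],0))
print("xyz now-frame",(R.T@([x,y,z]-p)).round(1),"goal-frame",(G.T@([x,y,z]-p)).round(1),"rot",Ro.from_matrix(R.T@G).as_rotvec().round(3))
E
python3 g.py 560.5 90.9 82 -7
```

```text
time_s: 3.65
tool_pos: [0.5596, 0.1051, 0.204]
eef_rot: [[-0.0, 0.993, -0.116], [0.008, -0.116, -0.993], [-1.0, -0.001, -0.008]]
ft_force: [-0.1, 0.5, -0.2]
finger_gap: 0.0856
t 3.65 tcp [559.6 105.1 204. ] gap 85.6 F [-0.1  0.5 -0.2] q [-24.  25.  17.  95.  -9.  61. -11.]
xyz now-frame [121.9   2.7  15. ] goal-frame [122.    2.7  14. ] rot [ 0.006 -0.008  0.001]
```

```bash
python3 -m jog '[{"xyz":[0,2.7,14],"delta_rot":[0.006,-0.008,0],"grip":100},{"xyz":[0,0,0],"delta_rot":[0,0,0],"grip":100},{"xyz":[30,0,0],"delta_rot":[0,0,0],"grip":100},{"xyz":[30,0,0],"delta_rot":[0,0,0],"grip":100},{"xyz":[0,0,0],"delta_rot":[0,0,0],"grip":100},{"xyz":[0,0,0],"delta_rot":[0,0,0],"grip":100}]'; python3 g.py 560.5 90.9 82 -7
```

```text
time_s: 4.4
tool_pos: [0.5665, 0.0895, 0.1521]
eef_rot: [[0.014, 0.992, -0.125], [0.003, -0.125, -0.992], [-1.0, 0.014, -0.005]]
ft_force: [1.0, 0.6, -0.2]
finger_gap: 0.0857
t 4.4 tcp [566.5  89.5 152.1] gap 85.7 F [ 1.   0.6 -0.2] q [-22.  28.  17. 100. -10.  53.  -9.]
xyz now-frame [70.1 -7.1 -0.3] goal-frame [70.1 -6.2 -0.7] rot [-0.003 -0.005 -0.014]
```

```bash
python3 -m jog '[{"xyz":[15,-6,0],"delta_rot":[0,-0.005,-0.014],"grip":100},{"xyz":[0,0,0],"delta_rot":[0,0,0],"grip":100},{"xyz":[20,0,0],"delta_rot":[0,0,0],"grip":100},{"xyz":[20,0,0],"delta_rot":[0,0,0],"grip":100},{"xyz":[0,0,0],"delta_rot":[0,0,0],"grip":100},{"xyz":[0,0,0],"delta_rot":[0,0,0],"grip":100}]'; python3 g.py 560.5 90.9 82 -7
```

```text
time_s: 5.15
tool_pos: [0.563, 0.0909, 0.0993]
eef_rot: [[0.005, 0.992, -0.124], [0.001, -0.124, -0.992], [-1.0, 0.005, -0.001]]
ft_force: [-0.7, 0.4, 0.9]
finger_gap: 0.0853
t 5.15 tcp [563.   90.9  99.3] gap 85.3 F [-0.7  0.4  0.9] q [-22.  31.  16. 103. -11.  47.  -8.]
xyz now-frame [17.3 -2.6  0.4] goal-frame [17.3 -2.5  0.3] rot [-0.003 -0.001 -0.005]
```

```bash
python3 -m jog '[{"xyz":[17,-2.5,0],"delta_rot":[0,0,-0.005],"grip":100},{"xyz":[0,0,0],"delta_rot":[0,0,0],"grip":100},{"xyz":[0,0,0],"delta_rot":[0,0,0],"grip":40},{"xyz":[0,0,0],"delta_rot":[0,0,0],"grip":40},{"xyz":[0,0,0],"delta_rot":[0,0,0],"grip":40},{"xyz":[0,0,0],"delta_rot":[0,0,0],"grip":40},{"xyz":[0,0,0],"delta_rot":[0,0,0],"grip":40},{"xyz":[0,0,0],"delta_rot":[0,0,0],"grip":40}]' 40; python3 g.py 560.5 90.9 82 -7;  python3 -m jog '[{"xyz":[-20,0,0],"delta_rot":[0,0,0],"grip":40},{"xyz":[-40,0,0],"delta_rot":[0,0,0],"grip":40},{"xyz":[-40,0,0],"delta_rot":[0,0,0],"grip":40},{"xyz":[0,0,0],"delta_rot":[0,0,0],"grip":40},{"xyz":[0,0,0],"delta_rot":[0,0,0],"grip":40}]'; python3 g.py 504 383 172 16
```

```text
time_s: 6.15
tool_pos: [0.5612, 0.0915, 0.0831]
eef_rot: [[0.002, 0.992, -0.124], [0.002, -0.124, -0.992], [-1.0, 0.002, -0.002]]
ft_force: [-0.2, 0.2, -0.0]
finger_gap: 0.0516
t 6.15 tcp [561.2  91.5  83.1] gap 51.6 F [-0.2  0.2 -0. ] q [-21.  32.  15. 104. -12.  45.  -7.]
xyz now-frame [ 1.1 -0.6  0.6] goal-frame [ 1.1 -0.6  0.6] rot [-0.003 -0.002 -0.002]
time_s: 6.78
tool_pos: [0.559, 0.0911, 0.1827]
eef_rot: [[-0.004, 0.992, -0.124], [0.001, -0.124, -0.992], [-1.0, -0.004, -0.0]]
ft_force: [-0.2, -0.1, -2.9]
finger_gap: 0.052
t 6.78 tcp [559.   91.1 182.7] gap 52.0 F [-0.2 -0.1 -2.9] q [-23.  26.  17.  97.  -9.  58. -10.]
xyz now-frame [  11.2  -90.8 -282.8] goal-frame [  10.7   27.5 -295.7] rot [-0.404 -0.001  0.004]
```

```bash
python3 -m jog '[{"xyz":[0,-15,-40],"delta_rot":[-0.135,0,0],"grip":40},{"xyz":[0,-8,-40],"delta_rot":[-0.135,0,0],"grip":40},{"xyz":[0,0,-45],"delta_rot":[-0.135,0,0],"grip":40},{"xyz":[0,5,-45],"delta_rot":[0,0,0],"grip":40},{"xyz":[0,5,-45],"delta_rot":[0,0,0],"grip":40},{"xyz":[0,5,-45],"delta_rot":[0,0,0],"grip":40},{"xyz":[0,0,-20],"delta_rot":[0,0,0],"grip":40},{"xyz":[0,0,0],"delta_rot":[0,0,0],"grip":40},{"xyz":[0,0,0],"delta_rot":[0,0,0],"grip":40}]'; python3 g.py 503 382 140 16
python3 - <<'E'
from h import *
im,d=ctrl.get_image("top");cv2.imwrite("pics/top1.png",cv2.convertScaleAbs(cv2.resize(im[150:320,60:360],None,fx=2.5,fy=2.5)[:,:,::-1],alpha=1.5))
E
```

```text
time_s: 7.9
tool_pos: [0.4973, 0.3716, 0.1675]
eef_rot: [[-0.023, 0.958, 0.285], [-0.013, 0.285, -0.959], [-1.0, -0.025, 0.006]]
ft_force: [0.3, -0.8, -1.8]
finger_gap: 0.0519
t 7.9 tcp [497.3 371.6 167.5] gap 51.9 F [ 0.3 -0.8 -1.8] q [-44.  31.   9.  89.  -6.  62. -17.]
xyz now-frame [27.3  9.1 -8.5] goal-frame [27.5  8.3 -8.4] rot [0.009 0.006 0.025]
```

View pics/top1.png

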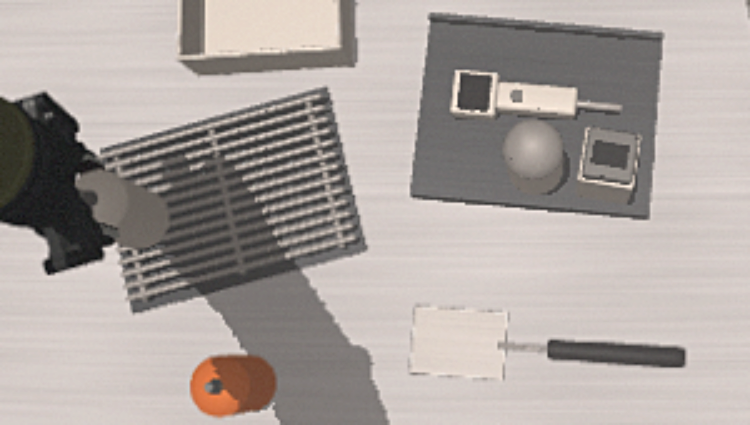

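The bottle hangs over the left half of the rack with the rack clear below, and the remaining pieces are undisturbed. I'll lower it.

```bash
python3 -m jog '[{"xyz":[20,8.5,-8.5],"delta_rot":[0.009,0.006,0.025],"grip":40},{"xyz":[0,0,0],"delta_rot":[0,0,0],"grip":40},{"xyz":[20,0,0],"delta_rot":[0,0,0],"grip":40},{"xyz":[20,0,0],"delta_rot":[0,0,0],"grip":40},{"xyz":[0,0,0],"delta_rot":[0,0,0],"grip":40},{"xyz":[0,0,0],"delta_rot":[0,0,0],"grip":40}]'; python3 g.py 503 382 88 16
```

```text
time_s: 8.7
tool_pos: [0.5085, 0.3733, 0.1114]
eef_rot: [[0.005, 0.964, 0.265], [-0.001, 0.265, -0.964], [-1.0, 0.004, 0.002]]
ft_force: [0.0, -0.2, -2.3]
finger_gap: 0.0521
t 8.7 tcp [508.5 373.3 111.4] gap 52.1 F [ 0.  -0.2 -2.3] q [-44.  34.   9.  93.  -6.  53. -18.]
xyz now-frame [23.4 -3.1 -9.9] goal-frame [23.4 -2.9 -9.9] rot [-0.011  0.002 -0.004]
```

```bash
python3 -m jog '[{"xyz":[8,-3,-9],"delta_rot":[-0.01,0.002,-0.004],"grip":40},{"xyz":[8,0,0],"delta_rot":[0,0,0],"grip":40},{"xyz":[0,0,0],"delta_rot":[0,0,0],"grip":40},{"xyz":[4,0,0],"delta_rot":[0,0,0],"grip":40},{"xyz":[0,0,0],"delta_rot":[0,0,0],"grip":40}]'; python3 g.py 503 382 88 16
```

```text
time_s: 9.32
tool_pos: [0.5036, 0.3822, 0.0919]
eef_rot: [[0.002, 0.961, 0.275], [0.002, 0.275, -0.961], [-1.0, 0.002, -0.001]]
ft_force: [-0.7, -0.0, -3.8]
finger_gap: 0.0519
t 9.32 tcp [503.6 382.2  91.9] gap 51.9 F [-0.7 -0.  -3.8] q [-45.  36.   9.  94.  -6.  51. -18.]
xyz now-frame [ 3.9 -0.6  0. ] goal-frame [ 3.9 -0.6  0. ] rot [-0.    -0.001 -0.002]
```

```bash
python3 -m jog '[{"xyz":[4,0,0],"delta_rot":[0,0,0],"grip":40},{"xyz":[0,0,0],"delta_rot":[0,0,0],"grip":40},{"xyz":[1,0,0],"delta_rot":[0,0,0],"grip":40},{"xyz":[0,0,0],"delta_rot":[0,0,0],"grip":40}]';python3 -m jog '[{"xyz":[0,0,0],"delta_rot":[0,0,0],"grip":100},{"xyz":[0,0,0],"delta_rot":[0,0,0],"grip":100},{"xyz":[0,0,0],"delta_rot":[0,0,0],"grip":100},{"xyz":[0,0,0],"delta_rot":[0,0,0],"grip":100},{"xyz":[0,0,0],"delta_rot":[0,0,0],"grip":100}]'; python3 g.py 555.3 19.2 82 -7; python3 -m jog '[{"xyz":[-30,0,0],"delta_rot":[0,0,0],"grip":100},{"xyz":[-40,0,0],"delta_rot":[0,0,0],"grip":100},{"xyz":[-40,0,0],"delta_rot":[0,0,0],"grip":100},{"xyz":[-20,0,0],"delta_rot":[0,0,0],"grip":100},{"xyz":[0,0,0],"delta_rot":[0,0,0],"grip":100}]'; python3 g.py 555.3 19.2 210 -7
```

```text
time_s: 9.82
tool_pos: [0.504, 0.3822, 0.0871]
eef_rot: [[0.002, 0.961, 0.275], [0.002, 0.275, -0.961], [-1.0, 0.003, -0.001]]
ft_force: [-0.3, -0.3, -1.3]
finger_gap: 0.052
time_s: 10.45
tool_pos: [0.5048, 0.3828, 0.0881]
eef_rot: [[0.004, 0.961, 0.275], [0.004, 0.275, -0.961], [-1.0, 0.005, -0.002]]
ft_force: [-0.4, -0.7, -0.7]
finger_gap: 0.0852
t 10.45 tcp [504.8 382.8  88.1] gap 85.2 F [-0.4 -0.7 -0.7] q [-45.  36.   9.  94.  -7.  50. -17.]
xyz now-frame [  5.1 -51.5 363.5] goal-frame [  6.1  94.4 354.7] rot [ 0.401 -0.003 -0.005]
time_s: 11.08
tool_pos: [0.5039, 0.382, 0.2212]
eef_rot: [[0.003, 0.961, 0.275], [0.002, 0.275, -0.961], [-1.0, 0.003, -0.001]]
ft_force: [0.2, 0.5, 0.1]
finger_gap: 0.0853
t 11.07 tcp [503.9 382.  221.2] gap 85.3 F [0.2 0.5 0.1] q [-45.  29.  10.  84.  -5.  67. -19.]
xyz now-frame [ 10.5 -50.4 363. ] goal-frame [ 11.2  95.2 353.8] rot [ 0.401 -0.002 -0.003]
```

```bash
python3 -m jog '[{"xyz":[0,-3,45],"delta_rot":[0.134,0,0],"grip":100},{"xyz":[0,3,45],"delta_rot":[0.134,0,0],"grip":100},{"xyz":[0,8,45],"delta_rot":[0.133,0,0],"grip":100},{"xyz":[0,10,45],"delta_rot":[0,0,0],"grip":100},{"xyz":[0,10,45],"delta_rot":[0,0,0],"grip":100},{"xyz":[0,10,45],"delta_rot":[0,0,0],"grip":100},{"xyz":[0,10,45],"delta_rot":[0,0,0],"grip":100},{"xyz":[0,10,45],"delta_rot":[0,0,0],"grip":100},{"xyz":[0,0,0],"delta_rot":[0,0,0],"grip":100},{"xyz":[0,0,0],"delta_rot":[0,0,0],"grip":100}]'; python3 g.py 555.3 19.2 160 -7
```

```text
time_s: 12.32
tool_pos: [0.5458, 0.0084, 0.2072]
eef_rot: [[-0.013, 0.991, -0.134], [-0.003, -0.134, -0.991], [-1.0, -0.012, 0.004]]
ft_force: [0.9, 0.2, -0.0]
finger_gap: 0.0852
t 12.32 tcp [545.8   8.4 207.2] gap 85.2 F [ 0.9  0.2 -0. ] q [-17.  23.  19.  98.  -8.  61.  -2.]
xyz now-frame [ 47.1   8.5 -12.2] goal-frame [ 47.2   8.1 -11.9] rot [-0.012  0.004  0.012]
```

```bash
python3 -m jog '[{"xyz":[5,8,-12],"delta_rot":[-0.012,0.004,0.012],"grip":100},{"xyz":[0,0,0],"delta_rot":[0,0,0],"grip":100},{"xyz":[30,0,0],"delta_rot":[0,0,0],"grip":100},{"xyz":[0,0,0],"delta_rot":[0,0,0],"grip":100},{"xyz":[0,0,0],"delta_rot":[0,0,0],"grip":100}]'; python3 g.py 555.3 19.2 82 -7
```

```text
time_s: 12.95
tool_pos: [0.5563, 0.0258, 0.1709]
eef_rot: [[0.0, 0.994, -0.112], [0.001, -0.112, -0.994], [-1.0, -0.0, -0.001]]
ft_force: [-0.0, -0.4, 0.7]
finger_gap: 0.0852
t 12.95 tcp [556.3  25.8 170.9] gap 85.2 F [-0.  -0.4  0.7] q [-17.  26.  18. 100.  -9.  56.  -2.]
xyz now-frame [88.9 -0.3  6.8] goal-frame [88.9 -0.2  6.7] rot [ 0.01  -0.001  0.   ]
```

```bash
python3 -m jog '[{"xyz":[5,0,6.7],"delta_rot":[0.01,0,0],"grip":100},{"xyz":[0,0,0],"delta_rot":[0,0,0],"grip":100},{"xyz":[30,0,0],"delta_rot":[0,0,0],"grip":100},{"xyz":[25,0,0],"delta_rot":[0,0,0],"grip":100},{"xyz":[0,0,0],"delta_rot":[0,0,0],"grip":100},{"xyz":[0,0,0],"delta_rot":[0,0,0],"grip":100}]'; python3 g.py 555.3 19.2 82 -7
```

```text
time_s: 13.7
tool_pos: [0.5585, 0.018, 0.1139]
eef_rot: [[0.008, 0.992, -0.124], [0.002, -0.124, -0.992], [-1.0, 0.007, -0.003]]
ft_force: [-0.8, 0.3, 0.9]
finger_gap: 0.0853
t 13.7 tcp [558.5  18.  113.9] gap 85.3 F [-0.8  0.3  0.9] q [-16.  29.  17. 104. -11.  48.  -0.]
xyz now-frame [31.9 -3.6 -0.7] goal-frame [31.9 -3.4 -0.8] rot [-0.003 -0.003 -0.007]
```

Descending, gripping and lifting.

```bash
python3 -m jog '[{"xyz":[16,-3.4,-0.8],"delta_rot":[0,-0.003,-0.007],"grip":100},{"xyz":[16,0,0],"delta_rot":[0,0,0],"grip":100},{"xyz":[0,0,0],"delta_rot":[0,0,0],"grip":100},{"xyz":[0,0,0],"delta_rot":[0,0,0],"grip":40},{"xyz":[0,0,0],"delta_rot":[0,0,0],"grip":40},{"xyz":[0,0,0],"delta_rot":[0,0,0],"grip":40},{"xyz":[0,0,0],"delta_rot":[0,0,0],"grip":40},{"xyz":[0,0,0],"delta_rot":[0,0,0],"grip":40},{"xyz":[0,0,0],"delta_rot":[0,0,0],"grip":40}]' 40; python3 g.py 555.3 19.2 82 -7;  python3 -m jog '[{"xyz":[-20,0,0],"delta_rot":[0,0,0],"grip":40},{"xyz":[-40,0,0],"delta_rot":[0,0,0],"grip":40},{"xyz":[-40,0,0],"delta_rot":[0,0,0],"grip":40},{"xyz":[0,0,0],"delta_rot":[0,0,0],"grip":40},{"xyz":[0,0,0],"delta_rot":[0,0,0],"grip":40}]'; python3 g.py 523 313 182 16
```

```text
time_s: 14.82
tool_pos: [0.5564, 0.0197, 0.0832]
eef_rot: [[0.004, 0.992, -0.124], [0.0, -0.124, -0.992], [-1.0, 0.004, -0.001]]
ft_force: [-0.4, -0.2, -1.6]
finger_gap: 0.0521
t 14.82 tcp [556.4  19.7  83.2] gap 52.1 F [-0.4 -0.2 -1.6] q [-15.  31.  16. 106. -12.  44.   1.]
xyz now-frame [ 1.2 -1.1  0.6] goal-frame [ 1.2 -1.1  0.6] rot [-0.002 -0.001 -0.004]
time_s: 15.45
tool_pos: [0.554, 0.0198, 0.1833]
eef_rot: [[-0.002, 0.992, -0.124], [-0.0, -0.124, -0.992], [-1.0, -0.002, 0.0]]
ft_force: [0.3, 0.4, -3.9]
finger_gap: 0.0523
t 15.45 tcp [554.   19.8 183.3] gap 52.3 F [ 0.3  0.4 -3.9] q [-17.  25.  19.  99.  -9.  58.  -2.]
xyz now-frame [   1.3  -67.1 -287.1] goal-frame [   1.3   51.  -290.3] rot [-0.404 -0.     0.002]
```

```bash
python3 -m jog '[{"xyz":[0,-12,-40],"delta_rot":[-0.135,0,0],"grip":40},{"xyz":[0,-4,-40],"delta_rot":[-0.135,0,0],"grip":40},{"xyz":[0,5,-45],"delta_rot":[-0.135,0,0],"grip":40},{"xyz":[0,10,-45],"delta_rot":[0,0,0],"grip":40},{"xyz":[0,10,-45],"delta_rot":[0,0,0],"grip":40},{"xyz":[0,10,-45],"delta_rot":[0,0,0],"grip":40},{"xyz":[0,0,-15],"delta_rot":[0,0,0],"grip":40},{"xyz":[0,0,0],"delta_rot":[0,0,0],"grip":40},{"xyz":[0,0,0],"delta_rot":[0,0,0],"grip":40}]'; python3 g.py 523 313 140 16
```

```text
time_s: 16.58
tool_pos: [0.5197, 0.3017, 0.1681]
eef_rot: [[-0.022, 0.958, 0.286], [-0.011, 0.285, -0.958], [-1.0, -0.024, 0.004]]
ft_force: [0.6, 0.3, -3.3]
finger_gap: 0.0522
t 16.57 tcp [519.7 301.7 168.1] gap 52.2 F [ 0.6  0.3 -3.3] q [-39.  30.  10.  92.  -6.  60. -10.]
xyz now-frame [ 27.9   7.1 -10. ] goal-frame [ 28.1   6.3 -10. ] rot [0.01  0.004 0.024]
```

```bash
python3 -m jog '[{"xyz":[10,4,-10],"delta_rot":[0.01,0.004,0.024],"grip":40},{"xyz":[0,0,0],"delta_rot":[0,0,0],"grip":40},{"xyz":[25,0,0],"delta_rot":[0,0,0],"grip":40},{"xyz":[20,0,0],"delta_rot":[0,0,0],"grip":40},{"xyz":[0,0,0],"delta_rot":[0,0,0],"grip":40},{"xyz":[0,0,0],"delta_rot":[0,0,0],"grip":40}]'; python3 g.py 523 313 88 16
```

```text
time_s: 17.32
tool_pos: [0.5252, 0.3021, 0.1146]
eef_rot: [[0.003, 0.964, 0.265], [-0.004, 0.265, -0.964], [-1.0, 0.002, 0.004]]
ft_force: [0.1, 0.1, -3.3]
finger_gap: 0.0522
t 17.32 tcp [525.2 302.1 114.6] gap 52.2 F [ 0.1  0.1 -3.3] q [-39.  32.  10.  97.  -7.  52. -11.]
xyz now-frame [ 26.6   0.8 -11.2] goal-frame [ 26.6   0.9 -11. ] rot [-0.011  0.004 -0.002]
```

```bash
python3 -m jog '[{"xyz":[8,1,-11],"delta_rot":[-0.01,0.004,0],"grip":40},{"xyz":[8,0,0],"delta_rot":[0,0,0],"grip":40},{"xyz":[0,0,0],"delta_rot":[0,0,0],"grip":40},{"xyz":[7,0,0],"delta_rot":[0,0,0],"grip":40},{"xyz":[0,0,0],"delta_rot":[0,0,0],"grip":40}]'; python3 g.py 523 313 88 16;python3 -m jog '[{"xyz":[3,0,0],"delta_rot":[0,0,0],"grip":40},{"xyz":[0,0,0],"delta_rot":[0,0,0],"grip":40}]'
```

```text
time_s: 17.95
tool_pos: [0.5239, 0.3141, 0.0917]
eef_rot: [[0.004, 0.961, 0.275], [0.002, 0.275, -0.961], [-1.0, 0.004, -0.001]]
ft_force: [0.0, -0.8, -4.0]
finger_gap: 0.0521
t 17.95 tcp [523.9 314.1  91.7] gap 52.1 F [ 0.  -0.8 -4. ] q [-39.  34.  10.  97.  -7.  49. -11.]
xyz now-frame [ 3.7 -1.2  0.8] goal-frame [ 3.7 -1.2  0.8] rot [-0.001 -0.001 -0.004]
time_s: 18.2
tool_pos: [0.524, 0.314, 0.0886]
eef_rot: [[0.004, 0.961, 0.275], [0.002, 0.275, -0.961], [-1.0, 0.004, -0.0]]
ft_force: [0.3, 0.2, -3.0]
finger_gap: 0.0526
```

```bash
python3 -m jog '[{"xyz":[1.5,0,0],"delta_rot":[0,0,0],"grip":40},{"xyz":[0,0,0],"delta_rot":[0,0,0],"grip":40}]';python3 -m jog '[{"xyz":[0,0,0],"delta_rot":[0,0,0],"grip":100},{"xyz":[0,0,0],"delta_rot":[0,0,0],"grip":100},{"xyz":[0,0,0],"delta_rot":[0,0,0],"grip":100},{"xyz":[0,0,0],"delta_rot":[0,0,0],"grip":100},{"xyz":[0,0,0],"delta_rot":[0,0,0],"grip":100}]';  python3 -m jog '[{"xyz":[-30,0,0],"delta_rot":[0,0,0],"grip":100},{"xyz":[-40,0,0],"delta_rot":[0,0,0],"grip":100},{"xyz":[-40,0,0],"delta_rot":[0,0,0],"grip":100},{"xyz":[-20,0,0],"delta_rot":[0,0,0],"grip":100},{"xyz":[0,0,0],"delta_rot":[0,0,0],"grip":100}]'; python3 g.py 547.9 -47.7 210 -9.5
```

```text
time_s: 18.45
tool_pos: [0.5243, 0.3141, 0.0873]
eef_rot: [[0.004, 0.961, 0.275], [0.002, 0.275, -0.961], [-1.0, 0.005, -0.001]]
ft_force: [0.0, -0.4, -4.5]
finger_gap: 0.0519
time_s: 19.08
tool_pos: [0.5255, 0.3147, 0.0888]
eef_rot: [[0.007, 0.961, 0.275], [0.004, 0.275, -0.962], [-1.0, 0.008, -0.002]]
ft_force: [-0.3, 0.8, -0.1]
finger_gap: 0.0856
time_s: 19.7
tool_pos: [0.5241, 0.314, 0.2219]
eef_rot: [[0.006, 0.961, 0.275], [0.003, 0.275, -0.962], [-1.0, 0.006, -0.001]]
ft_force: [0.1, -0.6, -1.9]
finger_gap: 0.0855
t 19.7 tcp [524.1 314.  221.9] gap 85.5 F [ 0.1 -0.6 -1.9] q [-40.  27.  11.  88.  -5.  66. -12.]
xyz now-frame [ 11.1 -76.6 354.3] goal-frame [ 11.9  83.1 352.8] rot [ 0.444 -0.002 -0.006]
```

```bash
python3 -m jog '[{"xyz":[0,-6,44],"delta_rot":[0.148,0,0],"grip":100},{"xyz":[0,2,44],"delta_rot":[0.148,0,0],"grip":100},{"xyz":[0,8,44],"delta_rot":[0.148,0,0],"grip":100},{"xyz":[0,10,44],"delta_rot":[0,0,0],"grip":100},{"xyz":[0,10,44],"delta_rot":[0,0,0],"grip":100},{"xyz":[0,10,44],"delta_rot":[0,0,0],"grip":100},{"xyz":[0,10,42],"delta_rot":[0,0,0],"grip":100},{"xyz":[0,10,41],"delta_rot":[0,0,0],"grip":100},{"xyz":[0,0,0],"delta_rot":[0,0,0],"grip":100},{"xyz":[0,0,0],"delta_rot":[0,0,0],"grip":100}]'; python3 g.py 547.9 -47.7 160 -9.5
```

```text
time_s: 20.95
tool_pos: [0.5512, -0.0478, 0.2077]
eef_rot: [[-0.011, 0.984, -0.178], [-0.001, -0.178, -0.984], [-1.0, -0.01, 0.003]]
ft_force: [0.1, -0.1, -0.5]
finger_gap: 0.0854
t 20.95 tcp [551.2 -47.8 207.7] gap 85.4 F [ 0.1 -0.1 -0.5] q [-12.  24.  21.  97.  -9.  62.   2.]
xyz now-frame [47.8 -2.7  0.3] goal-frame [47.7 -3.2  0.4] rot [-0.013  0.002  0.01 ]
```

```bash
python3 -m jog '[{"xyz":[10,-3,0],"delta_rot":[-0.013,0.002,0.01],"grip":100},{"xyz":[0,0,0],"delta_rot":[0,0,0],"grip":100},{"xyz":[30,0,0],"delta_rot":[0,0,0],"grip":100},{"xyz":[0,0,0],"delta_rot":[0,0,0],"grip":100},{"xyz":[30,0,0],"delta_rot":[0,0,0],"grip":100},{"xyz":[0,0,0],"delta_rot":[0,0,0],"grip":100},{"xyz":[0,0,0],"delta_rot":[0,0,0],"grip":100}]'; python3 g.py 547.9 -47.7 82 -9.5
```

```text
time_s: 21.82
tool_pos: [0.5511, -0.0414, 0.1398]
eef_rot: [[0.003, 0.988, -0.157], [0.001, -0.157, -0.988], [-1.0, 0.003, -0.002]]
ft_force: [-0.0, -0.6, -0.4]
finger_gap: 0.0855
t 21.82 tcp [551.1 -41.4 139.8] gap 85.5 F [-0.  -0.6 -0.4] q [-11.  27.  19. 103. -11.  51.   4.]
xyz now-frame [57.8 -2.3  6.8] goal-frame [57.8 -2.1  6.7] rot [ 0.008 -0.002 -0.003]
```

```bash
python3 -m jog '[{"xyz":[4,-2.2,6.7],"delta_rot":[0.008,-0.002,-0.003],"grip":100},{"xyz":[0,0,0],"delta_rot":[0,0,0],"grip":100},{"xyz":[25,0,0],"delta_rot":[0,0,0],"grip":100},{"xyz":[22,0,0],"delta_rot":[0,0,0],"grip":100},{"xyz":[0,0,0],"delta_rot":[0,0,0],"grip":100},{"xyz":[0,0,0],"delta_rot":[0,0,0],"grip":100}]'; python3 g.py 547.9 -47.7 82 -9.5
```

```text
time_s: 22.58
tool_pos: [0.5508, -0.0491, 0.0926]
eef_rot: [[0.008, 0.986, -0.167], [-0.001, -0.167, -0.986], [-1.0, 0.008, -0.001]]
ft_force: [-0.5, 0.9, 0.6]
finger_gap: 0.0859
t 22.57 tcp [550.8 -49.1  92.6] gap 85.9 F [-0.5  0.9  0.6] q [ -9.  30.  18. 107. -13.  45.   6.]
xyz now-frame [10.6 -3.2 -0.9] goal-frame [10.6 -3.1 -0.9] rot [-0.002 -0.001 -0.008]
```

```bash
python3 -m jog '[{"xyz":[10,-3,-0.9],"delta_rot":[0,0,-0.008],"grip":100},{"xyz":[0,0,0],"delta_rot":[0,0,0],"grip":100},{"xyz":[0,0,0],"delta_rot":[0,0,0],"grip":40},{"xyz":[0,0,0],"delta_rot":[0,0,0],"grip":40},{"xyz":[0,0,0],"delta_rot":[0,0,0],"grip":40},{"xyz":[0,0,0],"delta_rot":[0,0,0],"grip":40},{"xyz":[0,0,0],"delta_rot":[0,0,0],"grip":40},{"xyz":[0,0,0],"delta_rot":[0,0,0],"grip":40}]' 40; python3 g.py 547.9 -47.7 82 -9.5;  python3 -m jog '[{"xyz":[-20,0,0],"delta_rot":[0,0,0],"grip":40},{"xyz":[-40,0,0],"delta_rot":[0,0,0],"grip":40},{"xyz":[-40,0,0],"delta_rot":[0,0,0],"grip":40},{"xyz":[0,0,0],"delta_rot":[0,0,0],"grip":40},{"xyz":[0,0,0],"delta_rot":[0,0,0],"grip":40}]'; python3 g.py 543 244 182 16
```

```text
time_s: 23.58
tool_pos: [0.5488, -0.0477, 0.0841]
eef_rot: [[0.002, 0.986, -0.167], [0.001, -0.167, -0.986], [-1.0, 0.002, -0.001]]
ft_force: [-0.1, -0.1, 0.8]
finger_gap: 0.0487
t 23.57 tcp [548.8 -47.7  84.1] gap 48.7 F [-0.1 -0.1  0.8] q [ -9.  31.  18. 107. -13.  44.   6.]
xyz now-frame [ 2.1 -0.9  0.2] goal-frame [ 2.1 -0.9  0.2] rot [-0.002 -0.001 -0.002]
time_s: 24.2
tool_pos: [0.5469, -0.0474, 0.184]
eef_rot: [[-0.003, 0.986, -0.167], [0.001, -0.167, -0.986], [-1.0, -0.004, -0.0]]
ft_force: [-0.4, -0.4, -2.3]
finger_gap: 0.049
t 24.2 tcp [546.9 -47.4 184. ] gap 49.0 F [-0.4 -0.4 -2.3] q [-11.  25.  21. 100. -10.  58.   3.]
xyz now-frame [   2.3  -52.4 -286.7] goal-frame [   2.    76.6 -281.2] rot [-0.447 -0.001  0.003]
```

```bash
python3 -m jog '[{"xyz":[0,-9,-40],"delta_rot":[-0.149,0,0],"grip":40},{"xyz":[0,1,-40],"delta_rot":[-0.149,0,0],"grip":40},{"xyz":[0,10,-45],"delta_rot":[-0.149,0,0],"grip":40},{"xyz":[0,15,-45],"delta_rot":[0,0,0],"grip":40},{"xyz":[0,15,-45],"delta_rot":[0,0,0],"grip":40},{"xyz":[0,15,-45],"delta_rot":[0,0,0],"grip":40},{"xyz":[0,2,-15],"delta_rot":[0,0,0],"grip":40},{"xyz":[0,0,0],"delta_rot":[0,0,0],"grip":40},{"xyz":[0,0,0],"delta_rot":[0,0,0],"grip":40}]'; python3 g.py 543 244 140 16
```

```text
time_s: 25.32
tool_pos: [0.5461, 0.2406, 0.1692]
eef_rot: [[-0.024, 0.958, 0.286], [-0.007, 0.286, -0.958], [-1.0, -0.025, 0.0]]
ft_force: [-0.7, 0.3, -1.9]
finger_gap: 0.0491
t 25.32 tcp [546.1 240.6 169.2] gap 49.1 F [-0.7  0.3 -1.9] q [-33.  29.  11.  92.  -7.  60.  -3.]
xyz now-frame [29.3 -1.3 -4.1] goal-frame [29.2 -2.1 -4.1] rot [0.01  0.    0.025]
```

```bash
python3 -m jog '[{"xyz":[10,-3,-2],"delta_rot":[0.01,0,0.025],"grip":40},{"xyz":[0,0,0],"delta_rot":[0,0,0],"grip":40},{"xyz":[25,0,0],"delta_rot":[0,0,0],"grip":40},{"xyz":[20,0,0],"delta_rot":[0,0,0],"grip":40},{"xyz":[0,0,0],"delta_rot":[0,0,0],"grip":40},{"xyz":[0,0,0],"delta_rot":[0,0,0],"grip":40}]'; python3 g.py 543 244 88 16
```

```text
time_s: 26.08
tool_pos: [0.5466, 0.2325, 0.1161]
eef_rot: [[0.004, 0.964, 0.265], [-0.003, 0.265, -0.964], [-1.0, 0.003, 0.004]]
ft_force: [-0.9, 0.6, -1.5]
finger_gap: 0.0486
t 26.07 tcp [546.6 232.5 116.1] gap 48.6 F [-0.9  0.6 -1.5] q [-33.  31.  11.  98.  -7.  51.  -3.]
xyz now-frame [ 28.   -0.6 -12.1] goal-frame [ 28.1  -0.3 -12. ] rot [-0.011  0.004 -0.003]
```

```bash
python3 -m jog '[{"xyz":[8,0,-12],"delta_rot":[-0.01,0.004,0],"grip":40},{"xyz":[8,0,0],"delta_rot":[0,0,0],"grip":40},{"xyz":[0,0,0],"delta_rot":[0,0,0],"grip":40},{"xyz":[7,0,0],"delta_rot":[0,0,0],"grip":40},{"xyz":[0,0,0],"delta_rot":[0,0,0],"grip":40}]'; python3 g.py 543 244 88 16;python3 -m jog '[{"xyz":[4,0,0],"delta_rot":[0,0,0],"grip":40},{"xyz":[0,0,0],"delta_rot":[0,0,0],"grip":40}]'
```

```text
time_s: 26.7
tool_pos: [0.5441, 0.2454, 0.0931]
eef_rot: [[0.005, 0.961, 0.276], [0.003, 0.276, -0.961], [-1.0, 0.005, -0.001]]
ft_force: [-1.3, -0.4, -2.2]
finger_gap: 0.0488
t 26.7 tcp [544.1 245.4  93.1] gap 48.8 F [-1.3 -0.4 -2.2] q [-33.  33.  10. 100.  -8.  48.  -3.]
xyz now-frame [ 5.1 -1.5  1.1] goal-frame [ 5.1 -1.5  1.1] rot [ 0.    -0.001 -0.005]
time_s: 26.95
tool_pos: [0.5443, 0.2453, 0.0889]
eef_rot: [[0.005, 0.961, 0.276], [0.003, 0.276, -0.961], [-1.0, 0.005, -0.001]]
ft_force: [-0.0, -0.1, -1.4]
finger_gap: 0.049
```

```bash
python3 -m jog '[{"xyz":[0.8,0,0],"delta_rot":[0,0,0],"grip":40},{"xyz":[0,0,0],"delta_rot":[0,0,0],"grip":100},{"xyz":[0,0,0],"delta_rot":[0,0,0],"grip":100},{"xyz":[0,0,0],"delta_rot":[0,0,0],"grip":100},{"xyz":[0,0,0],"delta_rot":[0,0,0],"grip":100},{"xyz":[0,0,0],"delta_rot":[0,0,0],"grip":100}]';  python3 -m jog '[{"xyz":[-30,0,0],"delta_rot":[0,0,0],"grip":100},{"xyz":[-40,0,0],"delta_rot":[0,0,0],"grip":100},{"xyz":[-40,0,0],"delta_rot":[0,0,0],"grip":100},{"xyz":[-20,0,0],"delta_rot":[0,0,0],"grip":100},{"xyz":[0,0,0],"delta_rot":[0,0,0],"grip":100}]'; python3 g.py 618.7 -40 220 -5.3
```

```text
time_s: 27.7
tool_pos: [0.5454, 0.2455, 0.0893]
eef_rot: [[0.007, 0.961, 0.275], [0.004, 0.275, -0.961], [-1.0, 0.008, -0.002]]
ft_force: [-0.7, -0.1, -0.5]
finger_gap: 0.0854
time_s: 28.32
tool_pos: [0.544, 0.2449, 0.2226]
eef_rot: [[0.006, 0.961, 0.275], [0.003, 0.275, -0.961], [-1.0, 0.007, -0.001]]
ft_force: [0.1, -0.5, -0.3]
finger_gap: 0.0853
t 28.32 tcp [544.  244.9 222.6] gap 85.3 F [ 0.1 -0.5 -0.3] q [-34.  26.  12.  90.  -6.  65.  -5.]
xyz now-frame [  2.2  -6.6 294.4] goal-frame [  2.6 100.7 276.8] rot [ 0.371 -0.002 -0.006]
```

```bash
python3 -m jog '[{"xyz":[0,5,45],"delta_rot":[0.124,0,0],"grip":100},{"xyz":[0,10,45],"delta_rot":[0.124,0,0],"grip":100},{"xyz":[0,13,45],"delta_rot":[0.124,0,0],"grip":100},{"xyz":[0,14,45],"delta_rot":[0,0,0],"grip":100},{"xyz":[0,14,45],"delta_rot":[0,0,0],"grip":100},{"xyz":[0,14,45],"delta_rot":[0,0,0],"grip":100},{"xyz":[0,0,0],"delta_rot":[0,0,0],"grip":100},{"xyz":[0,0,0],"delta_rot":[0,0,0],"grip":100}]'
python3 - <<'E'
from h import *
im,d=ctrl.get_image("top")
c={k:np.asarray(v) for k,v in ctrl.camera_info("wrist").items()};wi,wd=ctrl.get_image("wrist")
np.savez("pics/w2.npz",im=wi,d=wd,**c)
a=cv2.resize(im[170:290,80:220],(490,420));cv2.imwrite("pics/v2.png",cv2.resize(np.hstack([a,wi])[:,:,::-1],None,fx=.76,fy=.76))
W=cloud(c,wd);W[wd==0]=9
for n,lo,hi in(("therm",-.09,.12),("head",.058,.12),("hand",-.018,.05)):
    m=(W[...,2]>.036)&(W[...,2]<.055)&(abs(W[...,0]-.62)<.04)&(W[...,1]>lo)&(W[...,1]<hi)
    p=W[m];print(n,len(p),rect(p),np.median(p[:,2]).round(4))
ct={k:np.asarray(v) for k,v in ctrl.camera_info("top").items()};T=cloud(ct,d);T[d==0]=9
m=((T[...,2]>.1)&(T[...,2]<.17)&(abs(T[...,0]-.52)<.12)&(abs(T[...,1]-.31)<.13)).astype(np.uint8)
n,l,s,_=cv2.connectedComponentsWithStats(m)
for k in range(1,n):
    if s[k,4]>40: print(rect(T[l==k]),T[l==k][:,2].max().round(3))
E
python3 g.py 618.7 18.6 120 -5.3
```

```text
time_s: 29.32
tool_pos: [0.618, -0.0294, 0.21]
eef_rot: [[-0.008, 0.995, -0.102], [0.002, -0.102, -0.995], [-1.0, -0.008, -0.001]]
ft_force: [0.3, -0.0, -0.3]
finger_gap: 0.0854
therm 5933 (array([618.7,  17. ]), array([162.2,  43.3]), 84.7) 0.046
head 2562 (array([624.3,  77.1]), array([41. , 43.7]), 85.7) 0.0463
hand 2621 (array([618.5,  16. ]), array([70.5, 28.2]), 84.7) 0.0459
(array([541.8, 243.3]), array([49.3, 51.3]), 15.9) 0.141
(array([521.8, 311.5]), array([53.1, 50.3]), 3.0) 0.144
(array([501.6, 380.8]), array([49.8, 55. ]), 30.6) 0.152
t 29.43 tcp [618.1 -29.3 210.4] gap 85.2 F [ 1.4 -0.4  0.4] q [-11.  29.  19.  87. -10.  66.   4.]
xyz now-frame [ 90.5  -3.5 -47.7] goal-frame [ 90.4  -3.8 -47.8] rot [-0.009 -0.     0.008]
```

View pics/v2.png

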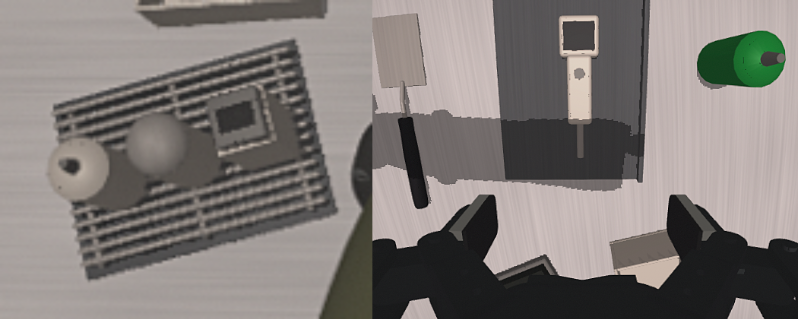

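All three containers stand upright on the rack: tub (542,243), dome (522,312) and bottle (502,381) mm, about 0 and ±72 along it. The thermometer is clear at (619,18.5), yaw 84.7°. I'm going to it.

```bash
python3 -m jog '[{"xyz":[0,-4,-48],"delta_rot":[-0.009,0,0.008],"grip":80},{"xyz":[0,0,0],"delta_rot":[0,0,0],"grip":80},{"xyz":[40,0,0],"delta_rot":[0,0,0],"grip":80},{"xyz":[40,0,0],"delta_rot":[0,0,0],"grip":80},{"xyz":[0,0,0],"delta_rot":[0,0,0],"grip":80},{"xyz":[0,0,0],"delta_rot":[0,0,0],"grip":80}]'; python3 g.py 618.8 18.5 80 -5.3
```

```text
time_s: 30.18
tool_pos: [0.6196, 0.0274, 0.1303]
eef_rot: [[0.004, 0.997, -0.082], [0.003, -0.082, -0.997], [-1.0, 0.003, -0.003]]
ft_force: [-0.2, 0.5, 0.1]
finger_gap: 0.0684
t 30.18 tcp [619.6  27.4 130.3] gap 68.4 F [-0.2  0.5  0.1] q [-15.  33.  17.  93. -12.  55.   1.]
xyz now-frame [50.3 -0.3  9.1] goal-frame [50.3 -0.   8.9] rot [ 0.011 -0.003 -0.003]
```

```bash
python3 -m jog '[{"xyz":[10,0,9],"delta_rot":[0.011,-0.003,-0.003],"grip":80},{"xyz":[0,0,0],"delta_rot":[0,0,0],"grip":80},{"xyz":[30,0,0],"delta_rot":[0,0,0],"grip":80},{"xyz":[30,0,0],"delta_rot":[0,0,0],"grip":80},{"xyz":[0,0,0],"delta_rot":[0,0,0],"grip":80},{"xyz":[0,0,0],"delta_rot":[0,0,0],"grip":80}]'; python3 g.py 618.8 18.5 24 -5.3
```

```text
time_s: 30.92
tool_pos: [0.6236, 0.0164, 0.0652]
eef_rot: [[0.011, 0.995, -0.095], [-0.0, -0.095, -0.995], [-1.0, 0.011, -0.001]]
ft_force: [-0.6, -0.1, 1.0]
finger_gap: 0.068
t 30.93 tcp [623.6  16.4  65.2] gap 68.0 F [-0.6 -0.1  1. ] q [-14.  37.  16.  97. -13.  47.   3.]
xyz now-frame [41.2 -5.4 -1.6] goal-frame [41.2 -5.  -1.6] rot [-0.003 -0.001 -0.011]
```

```bash
python3 -m jog '[{"xyz":[10,-5,-1.6],"delta_rot":[-0.003,0,-0.011],"grip":80},{"xyz":[0,0,0],"delta_rot":[0,0,0],"grip":80},{"xyz":[16,0,0],"delta_rot":[0,0,0],"grip":80},{"xyz":[12,0,0],"delta_rot":[0,0,0],"grip":80},{"xyz":[0,0,0],"delta_rot":[0,0,0],"grip":80},{"xyz":[0,0,0],"delta_rot":[0,0,0],"grip":80}]'; python3 g.py 618.8 18.5 24 -5.3
```

```text
time_s: 31.68
tool_pos: [0.6198, 0.0188, 0.0267]
eef_rot: [[0.002, 0.996, -0.092], [0.001, -0.092, -0.996], [-1.0, 0.002, -0.001]]
ft_force: [-0.2, -0.7, 0.4]
finger_gap: 0.0682
t 31.68 tcp [619.8  18.8  26.7] gap 68.2 F [-0.2 -0.7  0.4] q [-13.  40.  15.  99. -14.  43.   4.]
xyz now-frame [ 2.7 -0.9  0.4] goal-frame [ 2.7 -0.9  0.3] rot [ 0.001 -0.001 -0.002]
```

```bash
python3 -m jog '[{"xyz":[2.5,-1,0.4],"delta_rot":[0,0,-0.002],"grip":80},{"xyz":[0,0,0],"delta_rot":[0,0,0],"grip":80},{"xyz":[0,0,0],"delta_rot":[0,0,0],"grip":10},{"xyz":[0,0,0],"delta_rot":[0,0,0],"grip":10},{"xyz":[0,0,0],"delta_rot":[0,0,0],"grip":10},{"xyz":[0,0,0],"delta_rot":[0,0,0],"grip":10},{"xyz":[0,0,0],"delta_rot":[0,0,0],"grip":10},{"xyz":[0,0,0],"delta_rot":[0,0,0],"grip":10},{"xyz":[0,0,0],"delta_rot":[0,0,0],"grip":10}]' 40; python3 g.py 618.8 18.5 24 -5.3; python3 -m jog '[{"xyz":[-20,0,0],"delta_rot":[0,0,0],"grip":10},{"xyz":[-40,0,0],"delta_rot":[0,0,0],"grip":10},{"xyz":[-40,0,0],"delta_rot":[0,0,0],"grip":10},{"xyz":[-40,0,0],"delta_rot":[0,0,0],"grip":10},{"xyz":[0,0,0],"delta_rot":[0,0,0],"grip":10},{"xyz":[0,0,0],"delta_rot":[0,0,0],"grip":10}]'; python3 g.py 524.8 -343 160 20.2
```

```text
time_s: 32.8
tool_pos: [0.6193, 0.0184, 0.025]
eef_rot: [[0.002, 0.996, -0.092], [0.002, -0.092, -0.996], [-1.0, 0.002, -0.002]]
ft_force: [0.2, -1.1, 0.6]
finger_gap: 0.0084
t 32.8 tcp [619.3  18.4  25. ] gap 8.4 F [ 0.2 -1.1  0.6] q [-13.  40.  15.  99. -14.  42.   4.]
xyz now-frame [ 1.  -0.5 -0.1] goal-frame [ 1.  -0.5 -0.1] rot [ 0.001 -0.002 -0.002]
time_s: 33.55
tool_pos: [0.6182, 0.0182, 0.1679]
eef_rot: [[-0.001, 0.996, -0.092], [0.001, -0.092, -0.996], [-1.0, -0.001, -0.001]]
ft_force: [-0.2, -1.1, -0.4]
finger_gap: 0.0085
t 33.55 tcp [618.2  18.2 167.9] gap 8.5 F [-0.2 -1.1 -0.4] q [-15.  31.  18.  91. -11.  60.   1.]
xyz now-frame [  7.5 -59.8 368.3] goal-frame [   7.9 -212.4  306.8] rot [-0.445 -0.002  0.001]
```

The gap is 8.4 mm rather than 28, so the grasp missed. I'll look.

Run:
```python
from h import *
c={k:np.asarray(v) for k,v in ctrl.camera_info("wrist").items()};wi,wd=ctrl.get_image("wrist");im,d=ctrl.get_image("top")
cv2.imwrite("pics/v3.png",cv2.resize(np.hstack([cv2.resize(im[140:260,200:360],(560,420)),wi])[:,:,::-1],None,fx=.7,fy=.7))
W=cloud(c,wd);W[wd==0]=9
m=(W[...,2]>.036)&(W[...,2]<.055)&(abs(W[...,0]-.62)<.05)&(W[...,1]>-.1)&(W[...,1]<.13)
print(rect(W[m]),m.sum())
```

```text
(array([617.7,  17.2]), array([163. ,  43.9]), 83.6) 7040
```

View pics/v3.png

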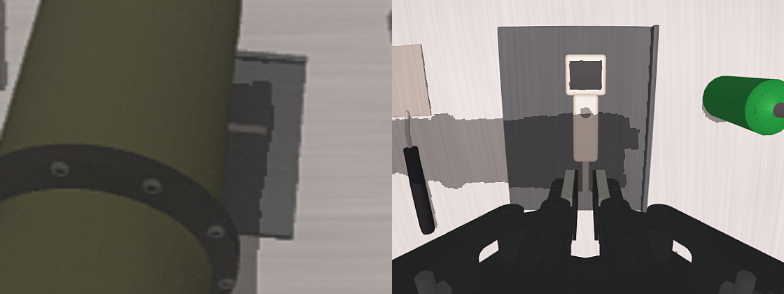

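The thermometer has hardly moved (617.7,17.2, 83.6°) and is still on the ledge. I'll go down again and watch the closing in stages.

```bash
python3 -m jog '[{"xyz":[0,0,0],"delta_rot":[0,0,0],"grip":80},{"xyz":[0,0,0],"delta_rot":[0,0,0],"grip":80},{"xyz":[0,0,0],"delta_rot":[0,0,0],"grip":80},{"xyz":[0,0,0],"delta_rot":[0,0,0],"grip":80},{"xyz":[30,0,0],"delta_rot":[0,0,0],"grip":80},{"xyz":[30,0,0],"delta_rot":[0,0,0],"grip":80},{"xyz":[30,0,0],"delta_rot":[0,0,0],"grip":80},{"xyz":[20,0,0],"delta_rot":[0,0,0],"grip":80},{"xyz":[0,0,0],"delta_rot":[0,0,0],"grip":80},{"xyz":[0,0,0],"delta_rot":[0,0,0],"grip":80}]'; python3 g.py 618 18.5 24 -6
```

```text
time_s: 34.9
tool_pos: [0.6181, 0.0182, 0.0535]
eef_rot: [[-0.002, 0.996, -0.092], [0.001, -0.092, -0.996], [-1.0, -0.002, -0.001]]
ft_force: [-1.0, 0.1, 0.4]
finger_gap: 0.0684
t 34.9 tcp [618.1  18.2  53.5] gap 68.4 F [-1.   0.1  0.4] q [-14.  38.  16.  98. -14.  46.   4.]
xyz now-frame [29.5 -0.1 -0.3] goal-frame [29.5 -0.1 -0.3] rot [ 0.013 -0.001  0.002]
```

```bash
python3 -m jog '[{"xyz":[15,0,0],"delta_rot":[0.005,0,0],"grip":80},{"xyz":[13,0,0],"delta_rot":[0.005,0,0],"grip":80},{"xyz":[0,0,0],"delta_rot":[0,0,0],"grip":80},{"xyz":[0,0,0],"delta_rot":[0,0,0],"grip":45},{"xyz":[0,0,0],"delta_rot":[0,0,0],"grip":45},{"xyz":[0,0,0],"delta_rot":[0,0,0],"grip":45},{"xyz":[0,0,0],"delta_rot":[0,0,0],"grip":45},{"xyz":[0,0,0],"delta_rot":[0,0,0],"grip":45}]'; python3 g.py 618 18.5 24 -6
python3 - <<'E'
from h import *
im,d=ctrl.get_image("scene");wi,_=ctrl.get_image("wrist")
cv2.imwrite("pics/v4.png",cv2.resize(np.hstack([cv2.resize(im[160:280,215:375],(560,420)),wi])[:,:,::-1],None,fx=.71,fy=.71))
E
```

```text
time_s: 35.9
tool_pos: [0.6197, 0.0182, 0.0261]
eef_rot: [[0.002, 0.995, -0.103], [0.001, -0.103, -0.995], [-1.0, 0.002, -0.001]]
ft_force: [0.3, -0.6, -0.1]
finger_gap: 0.0385
t 35.9 tcp [619.7  18.2  26.1] gap 38.5 F [ 0.3 -0.6 -0.1] q [-13.  40.  15.  99. -15.  43.   4.]
xyz now-frame [ 2.1 -1.7 -0.1] goal-frame [ 2.1 -1.7 -0.1] rot [ 0.002 -0.001 -0.002]
```

View pics/v4.png

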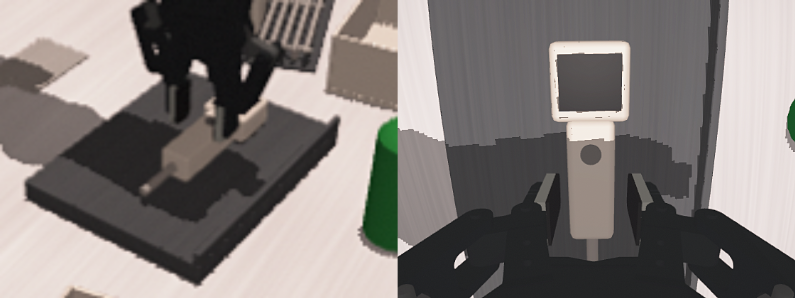

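The fingers straddle the handle correctly, at about (590,200) in the wrist half. I'll close slowly.

```bash
python3 -m jog '[{"xyz":[2,-1,0],"delta_rot":[0,0,0],"grip":45},{"xyz":[0,0,0],"delta_rot":[0,0,0],"grip":30},{"xyz":[0,0,0],"delta_rot":[0,0,0],"grip":30},{"xyz":[0,0,0],"delta_rot":[0,0,0],"grip":30},{"xyz":[0,0,0],"delta_rot":[0,0,0],"grip":30}]' 40; python3 -m jog '[{"xyz":[0,0,0],"delta_rot":[0,0,0],"grip":25},{"xyz":[0,0,0],"delta_rot":[0,0,0],"grip":25},{"xyz":[0,0,0],"delta_rot":[0,0,0],"grip":25},{"xyz":[0,0,0],"delta_rot":[0,0,0],"grip":25}]'
python3 - <<'E'
from h import *
im,d=ctrl.get_image("scene");wi,_=ctrl.get_image("wrist")
cv2.imwrite("pics/v5.png",cv2.resize(np.hstack([cv2.resize(im[160:280,215:375],(560,420)),wi])[:,:,::-1],None,fx=.71,fy=.71))
E
```

```text
time_s: 36.62
tool_pos: [0.6185, 0.0183, 0.0238]
eef_rot: [[0.002, 0.995, -0.103], [0.001, -0.103, -0.995], [-1.0, 0.002, -0.001]]
ft_force: [-0.1, -0.0, 0.1]
finger_gap: 0.0254
time_s: 37.12
tool_pos: [0.6186, 0.0183, 0.0239]
eef_rot: [[0.002, 0.995, -0.103], [0.001, -0.103, -0.995], [-1.0, 0.002, -0.001]]
ft_force: [0.9, 0.7, -0.9]
finger_gap: 0.0215
```

View pics/v5.png

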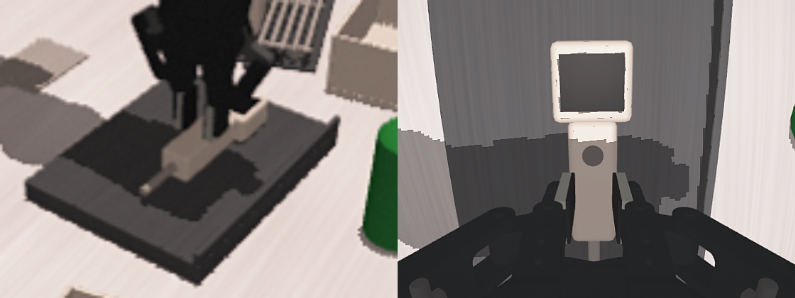

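```bash
python3 -m jog '[{"xyz":[0,0,0],"delta_rot":[0,0,0],"grip":10},{"xyz":[0,0,0],"delta_rot":[0,0,0],"grip":10},{"xyz":[0,0,0],"delta_rot":[0,0,0],"grip":10},{"xyz":[0,0,0],"delta_rot":[0,0,0],"grip":10}]'
python3 - <<'E'
from h import *
im,d=ctrl.get_image("scene");wi,wd=ctrl.get_image("wrist")
cv2.imwrite("pics/v6.png",cv2.resize(np.hstack([cv2.resize(im[160:280,215:375],(560,420)),wi])[:,:,::-1],None,fx=.71,fy=.71))
c={k:np.asarray(v) for k,v in ctrl.camera_info("wrist").items()};W=cloud(c,wd)
for v in (200,250,300,330): print(v,[(u,*(W[v,u]*1000).round(0).astype(int)) for u in range(350,470,12)])
E
```

```text
time_s: 37.72
tool_pos: [0.6186, 0.0184, 0.0239]
eef_rot: [[0.002, 0.995, -0.103], [0.001, -0.103, -0.995], [-1.0, 0.002, -0.001]]
ft_force: [0.1, -0.3, -0.6]
finger_gap: 0.0084
200 [(350, np.int64(655), np.int64(34), np.int64(21)), (362, np.int64(661), np.int64(33), np.int64(20)), (374, np.int64(667), np.int64(32), np.int64(20)), (386, np.int64(673), np.int64(32), np.int64(19)), (398, np.int64(678), np.int64(31), np.int64(20)), (410, np.int64(684), np.int64(30), np.int64(19)), (422, np.int64(690), np.int64(30), np.int64(20)), (434, np.int64(694), np.int64(31), np.int64(24)), (446, np.int64(696), np.int64(33), np.int64(32)), (458, np.int64(716), np.int64(22), np.int64(1))]
250 [(350, np.int64(654), np.int64(8), np.int64(20)), (362, np.int64(660), np.int64(7), np.int64(19)), (374, np.int64(666), np.int64(7), np.int64(21)), (386, np.int64(672), np.int64(7), np.int64(20)), (398, np.int64(678), np.int64(6), np.int64(20)), (410, np.int64(684), np.int64(5), np.int64(19)), (422, np.int64(690), np.int64(4), np.int64(20)), (434, np.int64(691), np.int64(9), np.int64(30)), (446, np.int64(696), 
[... 403 characters left out ...]
88), np.int64(-21), np.int64(24)), (434, np.int64(691), np.int64(-16), np.int64(33)), (446, np.int64(712), np.int64(-38), np.int64(0)), (458, np.int64(719), np.int64(-38), np.int64(1))]
330 [(350, np.int64(637), np.int64(32), np.int64(118)), (362, np.int64(643), np.int64(21), np.int64(102)), (374, np.int64(625), np.int64(83), np.int64(190)), (386, np.int64(648), np.int64(23), np.int64(106)), (398, np.int64(650), np.int64(24), np.int64(109)), (410, np.int64(652), np.int64(26), np.int64(112)), (422, np.int64(655), np.int64(26), np.int64(112)), (434, np.int64(658), np.int64(26), np.int64(112)), (446, np.int64(661), np.int64(25), np.int64(112)), (458, np.int64(664), np.int64(25), np.int64(113))]
```

View pics/v6.png

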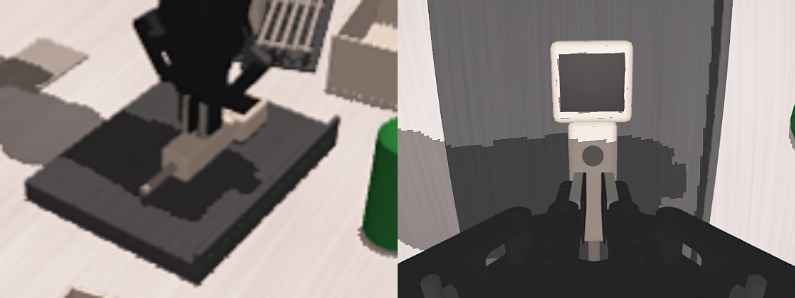

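The fingers closed above the handle, so the tips sit higher than the TCP reading suggests. I'll measure their height.

Run:
```python
from h import *
o=ctrl.get_obs();wi,wd=ctrl.get_image("wrist")
c={k:np.asarray(v) for k,v in ctrl.camera_info("wrist").items()};W=cloud(c,wd)
for v in (235,243,250,258,270,300): print(v,[(u,*[int(a) for a in (W[v,u]*1000).round(0)]) for u in range(242,308,6)])
im,d=ctrl.get_image("scene");c={k:np.asarray(v) for k,v in ctrl.camera_info("scene").items()};S=cloud(c,d);S[d==0]=9
m=(abs(S[...,0]-.62)<.03)&(abs(S[...,1]-.018)<.02)&(S[...,2]>.03)&(im.max(2)<70)
print("dark pts z pct",np.percentile(S[m][:,2],[0,5,20,50]).round(3),m.sum())
```

```text
235 [(242, 606, 30, 43), (248, 609, 31, 47), (254, 611, 30, 46), (260, 614, 30, 46), (266, 616, 30, 47), (272, 619, 30, 47), (278, 621, 30, 46), (284, 624, 30, 48), (290, 626, 29, 45), (296, 628, 29, 46), (302, 631, 28, 46)]
243 [(242, 606, 27, 44), (248, 609, 30, 52), (254, 612, 29, 51), (260, 614, 29, 52), (266, 616, 27, 47), (272, 618, 26, 45), (278, 621, 26, 46), (284, 623, 26, 46), (290, 626, 28, 51), (296, 628, 28, 52), (302, 630, 27, 51)]
250 [(242, 605, 23, 42), (248, 610, 29, 58), (254, 612, 29, 59), (260, 614, 29, 58), (266, 616, 24, 46), (272, 618, 23, 46), (278, 620, 23, 46), (284, 623, 23, 46), (290, 625, 28, 59), (296, 628, 27, 58), (302, 630, 27, 59)]
258 [(242, 607, 25, 56), (248, 610, 29, 65), (254, 612, 29, 67), (260, 615, 29, 66), (266, 615, 20, 46), (272, 618, 19, 45), (278, 620, 20, 46), (284, 623, 19, 46), (290, 625, 28, 66), (296, 627, 28, 66), (302, 629, 27, 65)]
270 [(242, 608, 26, 67), (248, 611, 29, 75), (254, 613, 29, 75), (260, 615, 28, 74), (266, 615, 15, 46), (272, 617, 14, 45), (278, 620, 14, 46), (284, 622, 14, 46), (290, 625, 28, 75), (296, 627, 27, 75), (302, 629, 27, 75)]
300 [(242, 611, 30, 97), (248, 613, 30, 97), (254, 614, 27, 91), (260, 614, 22, 84), (266, 613, 1, 47), (272, 616, 0, 46), (278, 618, -1, 45), (284, 621, 0, 46), (290, 624, 22, 85), (296, 626, 24, 88), (302, 627, 29, 97)]
dark pts z pct [0.045 0.064 0.094 0.134] 1172
```

The depth shows the finger tips end near z≈50 while the TCP reads 24, so the real tips are about 25 mm higher than nominal. I'll raise, open, and measure the tip offset properly.

```bash
python3 -m jog '[{"xyz":[-20,0,0],"delta_rot":[0,0,0],"grip":10},{"xyz":[0,0,0],"delta_rot":[0,0,0],"grip":60},{"xyz":[0,0,0],"delta_rot":[0,0,0],"grip":60},{"xyz":[0,0,0],"delta_rot":[0,0,0],"grip":60},{"xyz":[0,0,0],"delta_rot":[0,0,0],"grip":60},{"xyz":[0,0,0],"delta_rot":[0,0,0],"grip":60}]'
cat > tip.py <<'E'
from h import *
o=ctrl.get_obs();wi,wd=ctrl.get_image("wrist")
c={k:np.asarray(v) for k,v in ctrl.camera_info("wrist").items()};W=cloud(c,wd);W[wd==0]=9
T=(W-np.array(o["tool_pos"]))@np.array(o["eef_rot"])*1000   # tool frame mm
print("tcp",np.round(np.array(o["tool_pos"])*1000,1),"gap",o["finger_gap"])
for s in(-1,1):
    m=(T[...,1]*s>15)&(T[...,1]*s<60)&(abs(T[...,2])<14)&(T[...,0]<12+0*T[...,0])&(W[...,2]>.03)
    p=T[m];print("finger",s,len(p),"foremost x",np.percentile(p[:,0],[99,99.9,100]).round(1), "y range",np.percentile(p[:,1],[1,99]).round(1),"z",np.percentile(p[:,2],[1,50,99]).round(1))
E
python3 tip.py
```

```text
time_s: 38.67
tool_pos: [0.6173, 0.0185, 0.0421]
eef_rot: [[-0.001, 0.995, -0.102], [0.001, -0.102, -0.995], [-1.0, -0.001, -0.001]]
ft_force: [-0.4, 0.3, 0.8]
finger_gap: 0.0511
tcp [617.3  18.5  42.1] gap 0.051136443214811936
finger -1 16912 foremost x [-32.4 -27.2 -25.6] y range [-58.8 -24.9] z [-12.6  -7.2  11.6]
finger 1 17252 foremost x [-31.6  -0.2   0.8] y range [25.8 59.2] z [-12.6  -7.4  11.7]
```

The tips are about 26 mm behind the TCP at this gap (about 22 shut), so the handle grasp needs TCP z≈1. The container grips were simply near the top of the straight wall.

```bash
python3 -m jog '[{"xyz":[15,0,0],"delta_rot":[0,0,0],"grip":60},{"xyz":[14,0,0],"delta_rot":[0,0,0],"grip":60},{"xyz":[0,0,0],"delta_rot":[0,0,0],"grip":60},{"xyz":[9,0,0],"delta_rot":[0,0,0],"grip":60},{"xyz":[0,0,0],"delta_rot":[0,0,0],"grip":60},{"xyz":[0,0,0],"delta_rot":[0,0,0],"grip":60}]'; python3 g.py 617.8 18.5 1 -6
```

```text
time_s: 39.48
tool_pos: [0.6167, 0.0185, 0.0004]
eef_rot: [[-0.003, 0.995, -0.102], [0.001, -0.102, -0.995], [-1.0, -0.003, -0.001]]
ft_force: [0.3, -0.9, -0.4]
finger_gap: 0.0512
t 39.48 tcp [6.167e+02 1.850e+01 4.000e-01] gap 51.2 F [ 0.3 -0.9 -0.4] q [-13.  42.  15. 100. -15.  40.   4.]
xyz now-frame [-0.6  1.1 -0.2] goal-frame [-0.6  1.1 -0.2] rot [ 0.002 -0.001  0.003]
```

```bash
python3 -m jog '[{"xyz":[-1,1,0],"delta_rot":[0,0,0],"grip":60},{"xyz":[0,0,0],"delta_rot":[0,0,0],"grip":10},{"xyz":[0,0,0],"delta_rot":[0,0,0],"grip":10},{"xyz":[0,0,0],"delta_rot":[0,0,0],"grip":10},{"xyz":[0,0,0],"delta_rot":[0,0,0],"grip":10},{"xyz":[0,0,0],"delta_rot":[0,0,0],"grip":10},{"xyz":[0,0,0],"delta_rot":[0,0,0],"grip":10}]' 40; python3 g.py 617.8 18.5 1 -6
```

```text
time_s: 40.35
tool_pos: [0.6183, 0.0184, 0.0023]
eef_rot: [[-0.001, 0.995, -0.102], [0.001, -0.102, -0.995], [-1.0, -0.001, -0.001]]
ft_force: [0.1, -0.3, 0.9]
finger_gap: 0.0274
t 40.35 tcp [618.3  18.4   2.3] gap 27.4 F [ 0.1 -0.3  0.9] q [-13.  42.  15. 100. -15.  40.   4.]
xyz now-frame [ 1.3 -0.5 -0.1] goal-frame [ 1.3 -0.5 -0.1] rot [ 0.002 -0.001  0.001]
```

Now the handle is gripped (27.4 mm). I'll lift and carry it to the case.

```bash
python3 -m jog '[{"xyz":[-20,0,0],"delta_rot":[0,0,0],"grip":10},{"xyz":[-40,0,0],"delta_rot":[0,0,0],"grip":10},{"xyz":[-40,0,0],"delta_rot":[0,0,0],"grip":10},{"xyz":[-30,0,0],"delta_rot":[0,0,0],"grip":10},{"xyz":[0,0,0],"delta_rot":[0,0,0],"grip":10},{"xyz":[0,0,0],"delta_rot":[-0.15,0,0],"grip":10},{"xyz":[0,0,0],"delta_rot":[-0.15,0,0],"grip":10},{"xyz":[0,0,0],"delta_rot":[-0.15,0,0],"grip":10},{"xyz":[0,0,0],"delta_rot":[0,0,0],"grip":10},{"xyz":[0,0,0],"delta_rot":[0,0,0],"grip":10}]'; python3 g.py 524.8 -343 120 20.2
```

```text
time_s: 41.6
tool_pos: [0.6139, 0.0188, 0.1286]
eef_rot: [[-0.013, 0.937, 0.349], [0.001, 0.349, -0.937], [-1.0, -0.012, -0.006]]
ft_force: [0.4, -0.8, -1.4]
finger_gap: 0.0271
t 41.6 tcp [613.9  18.8 128.6] gap 27.1 F [ 0.4 -0.8 -1.4] q [-10.  33.  11.  93.  -7.  55.  23.]
xyz now-frame [   9.4 -209.8  307.9] goal-frame [   8.6 -208.6  308.8] rot [ 0.004 -0.006  0.012]
```

```bash
python3 -m jog '[{"xyz":[-12,-23,46],"delta_rot":[0,-0.006,0.012],"grip":10},{"xyz":[-12,-23,46],"delta_rot":[0,0,0],"grip":10},{"xyz":[-12,-23,46],"delta_rot":[0,0,0],"grip":10},{"xyz":[-12,-23,46],"delta_rot":[0,0,0],"grip":10},{"xyz":[-12,-23,46],"delta_rot":[0,0,0],"grip":10},{"xyz":[-12,-23,46],"delta_rot":[0,0,0],"grip":10},{"xyz":[-12,-23,46],"delta_rot":[0,0,0],"grip":10},{"xyz":[-12,-23,46],"delta_rot":[0,0,0],"grip":10},{"xyz":[-12,-23,46],"delta_rot":[0,0,0],"grip":10},{"xyz":[0,0,0],"delta_rot":[0,0,0],"grip":10},{"xyz":[0,0,0],"delta_rot":[0,0,0],"grip":10}]'
python3 - <<'E'
from h import *
o=ctrl.get_obs();c={k:np.asarray(v) for k,v in ctrl.camera_info("wrist").items()};wi,wd=ctrl.get_image("wrist")
cv2.imwrite("pics/v7.png",wi[:,:,::-1]);np.savez("pics/w7.npz",im=wi,d=wd,R0=o["eef_rot"],p0=o["tool_pos"],**c)
W=cloud(c,wd);W[wd==0]=9
m=((W[...,2]>.008)&(W[...,2]<.04)&(abs(W[...,0]-.525)<.1)&(abs(W[...,1]+.343)<.14)).astype(np.uint8)
print("case",rect(W[m>0]),m.sum())
f=((W[...,2]>.024)&(W[...,2]<.04)&(abs(W[...,0]-.525)<.1)&(abs(W[...,1]+.343)<.14));print("foam",rect(W[f]))
T=(W-np.array(o["tool_pos"]))@np.array(o["eef_rot"])*1000
h=(T[...,2]<-30)&(T[...,2]>-100)&(abs(T[...,1])<35)&(T[...,0]<10)&(T[...,0]>-25)
q=T[h];print("head (tool z,y)",rect(np.c_[q[:,2],q[:,1]]/1000),np.median(q[:,0]),h.sum())
g=(T[...,2]>-35)&(T[...,2]<40)&(abs(T[...,1])<20)
print(np.percentile(T[(abs(T[...,2])<35)&(abs(T[...,1])<36)&(T[...,0]<-45)][:,0],[50,99]))
E
python3 g.py 524.8 -343 120 20.2
```

```text
time_s: 42.98
tool_pos: [0.5593, -0.451, 0.2318]
eef_rot: [[-0.007, 0.944, 0.328], [0.003, 0.328, -0.945], [-1.0, -0.006, -0.005]]
ft_force: [0.6, 0.7, -1.0]
finger_gap: 0.0273
case (array([ 517.9, -324. ]), array([116.6,  48. ]), 19.1) 5930
foam (array([ 514. , -312.8]), array([104.3,  17.1]), 19.4)
head (tool z,y) (array([0., 0.]), array([0., 0.]), 0.0) nan 0
[-100.73579776  -45.31876149]
t 43.02 tcp [ 558.8 -451.4  231.9] gap 27.2 F [-0.3  0.4 -1.4] q [31. 38. 12. 67. -8. 77. 62.]
xyz now-frame [ 112.4    4.2 -113. ] goal-frame [ 111.9    5.5 -113.5] rot [-0.018 -0.005  0.007]
  return _methods._mean(a, axis=axis, dtype=dtype,
  ret = ret.dtype.type(ret / rcount)
```

View pics/v7.png

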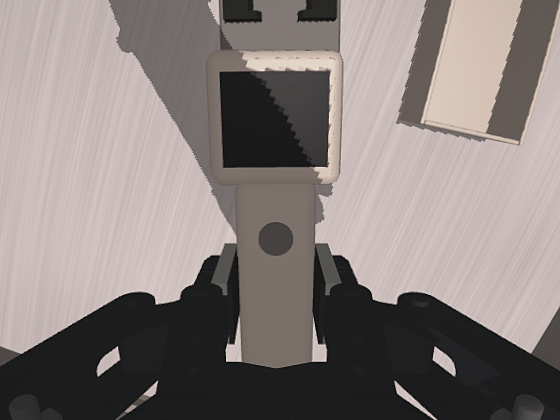

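The held thermometer fills the wrist view, with its head at (275,115). The visible strip of the case still confirms the case's lateral line to 0.1 mm. Next I'll measure the thermometer in the hand from the same picture.

Run:
```python
from h import *
f=np.load("pics/w7.npz");d=f["d"];c={k:f[k] for k in("mtx","D","R","t")};W=cloud(c,d);W[d==0]=9
T=(W-f["p0"])@f["R0"]*1000
for n,lo,hi in(("head",-90,-40),("all",-100,0),("handle",-33,-12)):
    h=(T[...,2]<hi)&(T[...,2]>lo)&(abs(T[...,1])<(32 if n!="handle" else 14.5))&(T[...,0]<-38)&(T[...,0]>-50)
    q=T[h];print(n,rect(np.c_[q[:,2],q[:,1]]/1000),np.median(q[:,0]).round(1),h.sum(),q[:,2].min().round(1),np.polyfit(q[:,2],q[:,1],1).round(3), np.polyfit(q[:,2],q[:,0],1).round(3))
# top view again for case
im,dt=ctrl.get_image("top");ct={k:np.asarray(v) for k,v in ctrl.camera_info("top").items()}
f0=np.load("pics/top0.npz");P=cloud(ct,f0["d"])
m=np.zeros(P.shape[:2],bool);m[185:272,365:480]=1
for z0,z1 in((.006,.02),(.02,.04)):
    p=P[m&(P[...,2]>z0)&(P[...,2]<z1)];print(rect(p))
for s,n in((1,"head end"),(-1,"other")): pass
a=np.deg2rad(110.2);u=np.array([np.cos(a),np.sin(a)]);v=np.array([-u[1],u[0]])
p=P[m&(P[...,2]>.006)&(P[...,2]<.04)];q=(p[:,:2]-[.5248,-.3431])*1000
for w in(u,v): print(np.percentile(q@w,[0,.3,99.7,100]).round(1))
```

```text
head (array([-60.2,  -0.3]), array([40.3, 44.6]), 0.0) -44.1 16894 -80.3 [0.006 0.162] [-2.3000e-02 -4.5252e+01]
all (array([-40.1,   0.4]), array([54.7, 80.3]), 89.8) -43.9 26961 -80.3 [0.004 0.031] [-1.0000e-03 -4.3806e+01]
handle (array([-22.5,  -0.1]), array([21. , 28.2]), 0.0) -43.7 4621 -33.0 [-0.001 -0.108] [-2.8000e-02 -4.4285e+01]
(array([ 506.5, -349.8]), array([155.4, 224.1]), 20.1)
(array([ 525. , -343.9]), array([104.7, 213.7]), 20.1)
[-112.  -107.5  110.8  112.1]
[-58.2 -57.6  57.3  97.2]
```

The thermometer sits centred in the hand (head edge at 80.3, no offset or yaw). I'll move over the pocket.

```bash
python3 -m jog '[{"xyz":[0,2,-40],"delta_rot":[-0.014,-0.005,0.007],"grip":10},{"xyz":[0,2,-40],"delta_rot":[0,0,0],"grip":10},{"xyz":[0,1,-33],"delta_rot":[0,0,0],"grip":10},{"xyz":[0,0,0],"delta_rot":[0,0,0],"grip":10},{"xyz":[40,0,0],"delta_rot":[0,0,0],"grip":10},{"xyz":[40,0,0],"delta_rot":[0,0,0],"grip":10},{"xyz":[40,0,0],"delta_rot":[0,0,0],"grip":10},{"xyz":[0,0,0],"delta_rot":[0,0,0],"grip":10},{"xyz":[0,0,0],"delta_rot":[0,0,0],"grip":10}]'; python3 g.py 525 -343 60 19.9
```

```text
time_s: 44.2
tool_pos: [0.5308, -0.3316, 0.1112]
eef_rot: [[0.007, 0.936, 0.353], [-0.0, 0.353, -0.936], [-1.0, 0.006, 0.003]]
ft_force: [0.2, -0.4, -0.9]
finger_gap: 0.0272
t 44.2 tcp [ 530.8 -331.6  111.2] gap 27.2 F [ 0.2 -0.4 -0.9] q [23. 34. 11. 94. -8. 52. 58.]
xyz now-frame [51.2 -9.7  8.5] goal-frame [51.2 -9.3  8.8] rot [ 0.013  0.003 -0.006]
```

```bash
python3 -m jog '[{"xyz":[10,-9.5,8.6],"delta_rot":[0.013,0.003,-0.006],"grip":10},{"xyz":[0,0,0],"delta_rot":[0,0,0],"grip":10},{"xyz":[25,0,0],"delta_rot":[0,0,0],"grip":10},{"xyz":[0,0,0],"delta_rot":[0,0,0],"grip":10},{"xyz":[15,0,0],"delta_rot":[0,0,0],"grip":10},{"xyz":[0,0,0],"delta_rot":[0,0,0],"grip":10},{"xyz":[0,0,0],"delta_rot":[0,0,0],"grip":10}]'; python3 g.py 525 -343 25 19.9
```

```text
time_s: 45.08
tool_pos: [0.5279, -0.3474, 0.0662]
eef_rot: [[0.009, 0.941, 0.338], [-0.006, 0.338, -0.941], [-1.0, 0.006, 0.008]]
ft_force: [-0.9, 0.6, -1.3]
finger_gap: 0.0272
t 45.08 tcp [ 527.9 -347.4   66.2] gap 27.2 F [-0.9  0.6 -1.3] q [25. 37. 11. 96. -9. 47. 59.]
xyz now-frame [41.2 -1.5 -5.5] goal-frame [41.2 -1.2 -5.2] rot [-0.002  0.008 -0.006]
```

```bash
python3 -m jog '[{"xyz":[0,-1.5,-5.5],"delta_rot":[0,0.008,-0.006],"grip":10},{"xyz":[0,0,0],"delta_rot":[0,0,0],"grip":10},{"xyz":[20,0,0],"delta_rot":[0,0,0],"grip":10},{"xyz":[0,0,0],"delta_rot":[0,0,0],"grip":10},{"xyz":[20,0,0],"delta_rot":[0,0,0],"grip":10},{"xyz":[0,0,0],"delta_rot":[0,0,0],"grip":10},{"xyz":[0,0,0],"delta_rot":[0,0,0],"grip":10}]'; python3 g.py 525 -343 20 19.9
```

```text
time_s: 45.95
tool_pos: [0.5267, -0.3436, 0.0299]
eef_rot: [[0.005, 0.941, 0.339], [-0.003, 0.339, -0.941], [-1.0, 0.003, 0.004]]
ft_force: [0.3, -0.1, -1.4]
finger_gap: 0.0268
t 45.95 tcp [ 526.7 -343.6   29.9] gap 26.8 F [ 0.3 -0.1 -1.4] q [25. 40. 10. 98. -9. 43. 59.]
xyz now-frame [ 9.9 -1.4 -1.2] goal-frame [ 9.9 -1.4 -1.2] rot [-0.002  0.004 -0.003]
```

```bash
python3 -m jog '[{"xyz":[3,-1.4,-1.2],"delta_rot":[0,0.004,-0.003],"grip":10},{"xyz":[0,0,0],"delta_rot":[0,0,0],"grip":10},{"xyz":[6,0,0],"delta_rot":[0,0,0],"grip":10},{"xyz":[0,0,0],"delta_rot":[0,0,0],"grip":10}]'; python3 g.py 525 -343 12 19.9
python3 - <<'E'
from h import *
o=ctrl.get_obs();R=np.array(o["eef_rot"]);p=np.array(o["tool_pos"]);c={k:np.asarray(v) for k,v in ctrl.camera_info("wrist").items()};wi,wd=ctrl.get_image("wrist")
im,d=ctrl.get_image("top");s,_=ctrl.get_image("scene")
cv2.imwrite("pics/v8.png",cv2.resize(np.hstack([cv2.resize(s[250:400,70:270],(560,420)),wi])[:,:,::-1],None,fx=.71,fy=.71))
E
```

```text
time_s: 46.45
tool_pos: [0.5257, -0.3436, 0.0223]
eef_rot: [[0.002, 0.941, 0.339], [-0.001, 0.339, -0.941], [-1.0, 0.002, 0.002]]
ft_force: [-0.9, -0.2, -0.5]
finger_gap: 0.027
t 46.45 tcp [ 525.7 -343.6   22.3] gap 27.0 F [-0.9 -0.2 -0.5] q [25. 40. 10. 98. -9. 42. 59.]
xyz now-frame [10.3 -0.5 -0.8] goal-frame [10.3 -0.4 -0.8] rot [-0.002  0.002 -0.002]
```

View pics/v8.png

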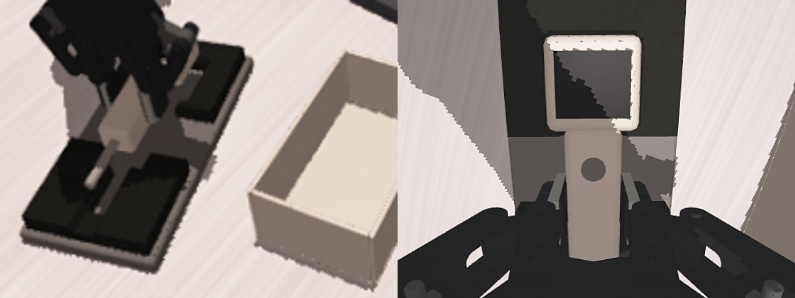

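The thermometer hangs aligned over the pocket, with the probe at (92,180) above its slot at (100,205) and the head centred across the foam. I'll lower it and watch the force.

```bash
python3 -m jog '[{"xyz":[6,-0.4,-0.8],"delta_rot":[0,0.002,-0.002],"grip":10},{"xyz":[0,0,0],"delta_rot":[0,0,0],"grip":10},{"xyz":[6,0,0],"delta_rot":[0,0,0],"grip":10},{"xyz":[0,0,0],"delta_rot":[0,0,0],"grip":10}]'; python3 g.py 525 -343 -3.7 19.9;  python3 -m jog '[{"xyz":[5,0,0],"delta_rot":[0,0,0],"grip":10},{"xyz":[0,0,0],"delta_rot":[0,0,0],"grip":10}]'; python3 g.py 525 -343 -3.7 19.9
```

```text
time_s: 47.1
tool_pos: [0.5253, -0.3431, 0.0098]
eef_rot: [[0.0, 0.941, 0.339], [-0.0, 0.339, -0.941], [-1.0, 0.0, 0.0]]
ft_force: [0.5, -1.0, -0.5]
finger_gap: 0.0271
t 47.1 tcp [ 525.3 -343.1    9.8] gap 27.1 F [ 0.5 -1.  -0.5] q [ 25.  41.  10.  99. -10.  41.  59.]
xyz now-frame [13.5 -0.2 -0.2] goal-frame [13.5 -0.2 -0.2] rot [-0.002  0.    -0.   ]
time_s: 47.35
tool_pos: [0.5253, -0.3432, 0.0044]
eef_rot: [[0.0, 0.941, 0.339], [-0.0, 0.339, -0.941], [-1.0, -0.0, 0.0]]
ft_force: [-0.9, 0.4, -0.5]
finger_gap: 0.0276
t 47.35 tcp [ 525.3 -343.2    4.4] gap 27.6 F [-0.9  0.4 -0.5] q [ 25.  42.   9.  99. -10.  40.  60.]
xyz now-frame [ 8.1 -0.2 -0.3] goal-frame [ 8.1 -0.2 -0.3] rot [-0.002  0.     0.   ]
```

```bash
python3 -m jog '[{"xyz":[4,0,0],"delta_rot":[0,0,0],"grip":10},{"xyz":[0,0,0],"delta_rot":[0,0,0],"grip":10}]' | grep -E "tool_pos|force"; python3 -m jog '[{"xyz":[3.5,0,0],"delta_rot":[0,0,0],"grip":10},{"xyz":[0,0,0],"delta_rot":[0,0,0],"grip":10}]'| grep -E "tool_pos|force";python3 -m jog '[{"xyz":[1,0,0],"delta_rot":[0,0,0],"grip":10},{"xyz":[0,0,0],"delta_rot":[0,0,0],"grip":10}]'| grep -E "tool_pos|force"
```

```text
tool_pos: [0.5254, -0.3432, 0.0002]
ft_force: [0.0, 0.2, -0.5]
tool_pos: [0.5255, -0.3433, -0.0034]
ft_force: [-0.0, 0.7, -1.4]
tool_pos: [0.5257, -0.3434, -0.0035]
ft_force: [-0.7, 0.5, -1.1]
```

```bash
python3 -m jog '[{"xyz":[2,0,0],"delta_rot":[0,0,0],"grip":10},{"xyz":[0,0,0],"delta_rot":[0,0,0],"grip":10}]'| grep -E "tool_pos|force"; python3 -m jog '[{"xyz":[0,0,0],"delta_rot":[0,0,0],"grip":48},{"xyz":[0,0,0],"delta_rot":[0,0,0],"grip":48},{"xyz":[0,0,0],"delta_rot":[0,0,0],"grip":48},{"xyz":[0,0,0],"delta_rot":[0,0,0],"grip":48}]'; python3 -m jog '[{"xyz":[-15,0,0],"delta_rot":[0,0,0],"grip":50},{"xyz":[-40,0,0],"delta_rot":[0,0,0],"grip":50},{"xyz":[-40,0,0],"delta_rot":[0,0,0],"grip":50},{"xyz":[-50,0,30],"delta_rot":[0,0,0],"grip":50},{"xyz":[-50,0,40],"delta_rot":[0,0,0],"grip":50},{"xyz":[0,0,0],"delta_rot":[0,0,0],"grip":100},{"xyz":[0,0,0],"delta_rot":[0,0,0],"grip":100}]'
python3 - <<'E'
from h import *
o=ctrl.get_obs();c={k:np.asarray(v) for k,v in ctrl.camera_info("wrist").items()};wi,wd=ctrl.get_image("wrist")
cv2.imwrite("pics/v9.png",wi[:,:,::-1])
W=cloud(c,wd);W[wd==0]=9
def A(n,m): print(n,rect(W[m]),np.percentile(W[m][:,2],[5,50,95]).round(4),m.sum())
base=(abs(W[...,0]-.525)<.1)&(abs(W[...,1]+.343)<.14)
A("case",base&(W[...,2]>.008)&(W[...,2]<.045))
lum=wi.min(2).astype(int)
A("handle",base&(W[...,2]>.034)&(W[...,2]<.06))
E
python3 g.py 545 244 220 16
```

```text
tool_pos: [0.5259, -0.3435, -0.0033]
ft_force: [-0.6, -0.2, -2.2]
time_s: 48.85
tool_pos: [0.526, -0.3436, -0.0038]
eef_rot: [[0.002, 0.941, 0.339], [-0.001, 0.339, -0.941], [-1.0, 0.002, 0.002]]
ft_force: [0.6, -0.0, -0.1]
finger_gap: 0.0407
time_s: 49.72
tool_pos: [0.5491, -0.4094, 0.2019]
eef_rot: [[0.004, 0.941, 0.339], [-0.003, 0.339, -0.941], [-1.0, 0.003, 0.004]]
ft_force: [-0.6, 1.0, -0.5]
finger_gap: 0.077
case (array([ 530.9, -359.8]), array([117. , 189.8]), 19.7) [0.0132 0.0298 0.0408] 26297
handle (array([ 520.8, -328.2]), array([ 44. , 112.6]), 20.9) [0.0377 0.04   0.0416] 5537
t 49.77 tcp [ 549.1 -409.9  202.2] gap 83.5 F [-0.8  0.1  0.8] q [28. 35. 12. 77. -7. 69. 60.]
xyz now-frame [ -20.3  218.  -616.4] goal-frame [ -17.8  176.3 -629.7] rot [ 0.067  0.005 -0.003]
```

View pics/v9.png

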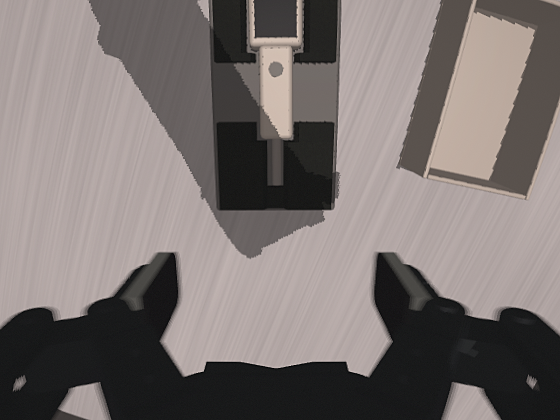

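The thermometer is home: its top is at 40.0 mm (14+26), and it lies aligned in the pocket at (275,100). Next I return the tub.

```bash
python3 -m jog '[{"xyz":[-5,14,-47],"delta_rot":[0.067,0,0],"grip":100},{"xyz":[-5,13,-47],"delta_rot":[0,0,0],"grip":100},{"xyz":[-5,13,-47],"delta_rot":[0,0,0],"grip":100},{"xyz":[0,13,-47],"delta_rot":[0,0,0],"grip":100},{"xyz":[0,13,-47],"delta_rot":[0,0,0],"grip":100},{"xyz":[0,13,-47],"delta_rot":[0,0,0],"grip":100},{"xyz":[0,13,-47],"delta_rot":[0,0,0],"grip":100},{"xyz":[0,13,-47],"delta_rot":[0,0,0],"grip":100},{"xyz":[0,13,-47],"delta_rot":[0,0,0],"grip":100},{"xyz":[0,13,-47],"delta_rot":[0,0,0],"grip":100},{"xyz":[0,0,0],"delta_rot":[0,0,0],"grip":100}]'; python3 g.py 544.3 245.3 200 16
```

```text
time_s: 51.15
tool_pos: [0.5294, 0.1024, 0.206]
eef_rot: [[-0.018, 0.959, 0.282], [0.002, 0.282, -0.959], [-1.0, -0.017, -0.007]]
ft_force: [0.4, -0.7, 0.9]
finger_gap: 0.0851
t 51.15 tcp [529.4 102.4 206. ] gap 85.1 F [ 0.4 -0.7  0.9] q [-20.  22.   9.  98.  -4.  61.   7.]
xyz now-frame [   6.1   54.7 -132.8] goal-frame [   6.    53.7 -133.2] rot [ 0.007 -0.007  0.017]
```

```bash
python3 -m jog '[{"xyz":[0,18,-45],"delta_rot":[0.007,-0.007,0.017],"grip":100},{"xyz":[0,18,-45],"delta_rot":[0,0,0],"grip":100},{"xyz":[0,15,-35],"delta_rot":[0,0,0],"grip":100},{"xyz":[0,0,0],"delta_rot":[0,0,0],"grip":100},{"xyz":[0,0,0],"delta_rot":[0,0,0],"grip":100}]'; python3 g.py 544.3 245.3 160 16
```

```text
time_s: 51.78
tool_pos: [0.5401, 0.236, 0.202]
eef_rot: [[-0.006, 0.962, 0.273], [-0.006, 0.273, -0.962], [-1.0, -0.008, 0.004]]
ft_force: [-0.5, -0.2, 0.7]
finger_gap: 0.0854
t 51.77 tcp [540.1 236.  202. ] gap 85.4 F [-0.5 -0.2  0.7] q [-31.  26.   8.  92.  -4.  63.  -6.]
xyz now-frame [42.   6.9 -7.9] goal-frame [42.   6.6 -7.7] rot [-0.002  0.004  0.008]
```

```bash
python3 -m jog '[{"xyz":[0,6.5,-7.5],"delta_rot":[0,0.004,0.008],"grip":100},{"xyz":[0,0,0],"delta_rot":[0,0,0],"grip":100},{"xyz":[30,0,0],"delta_rot":[0,0,0],"grip":100},{"xyz":[30,0,0],"delta_rot":[0,0,0],"grip":100},{"xyz":[0,0,0],"delta_rot":[0,0,0],"grip":100},{"xyz":[0,0,0],"delta_rot":[0,0,0],"grip":100}]'; python3 g.py 544.3 245.3 80 16
```

```text
time_s: 52.52
tool_pos: [0.5464, 0.2403, 0.1428]
eef_rot: [[0.004, 0.964, 0.267], [-0.0, 0.267, -0.964], [-1.0, 0.003, 0.001]]
ft_force: [-0.2, 0.2, 1.1]
finger_gap: 0.0853
t 52.52 tcp [546.4 240.3 142.8] gap 85.3 F [-0.2  0.2  1.1] q [-31.  30.   8.  96.  -4.  54.  -6.]
xyz now-frame [62.8 -0.9 -5.4] goal-frame [62.8 -0.7 -5.4] rot [-0.009  0.001 -0.003]
```

```bash
python3 -m jog '[{"xyz":[0,-0.9,-5.4],"delta_rot":[-0.009,0,-0.003],"grip":100},{"xyz":[0,0,0],"delta_rot":[0,0,0],"grip":100},{"xyz":[25,0,0],"delta_rot":[0,0,0],"grip":100},{"xyz":[20,0,0],"delta_rot":[0,0,0],"grip":100},{"xyz":[0,0,0],"delta_rot":[0,0,0],"grip":100},{"xyz":[0,0,0],"delta_rot":[0,0,0],"grip":100}]'; python3 g.py 544.3 245.3 80 16
```

```text
time_s: 53.28
tool_pos: [0.547, 0.2474, 0.1025]
eef_rot: [[0.009, 0.961, 0.276], [0.003, 0.276, -0.961], [-1.0, 0.009, -0.001]]
ft_force: [0.3, 0.3, 0.1]
finger_gap: 0.0857
t 53.27 tcp [547.  247.4 102.5] gap 85.7 F [0.3 0.3 0.1] q [-31.  32.   7.  99.  -5.  49.  -6.]
xyz now-frame [22.5 -3.4  1.3] goal-frame [22.5 -3.2  1.3] rot [ 0.001 -0.001 -0.009]
```

```bash
python3 -m jog '[{"xyz":[12,-3.2,1.3],"delta_rot":[0,0,-0.009],"grip":100},{"xyz":[0,0,0],"delta_rot":[0,0,0],"grip":100},{"xyz":[10,0,0],"delta_rot":[0,0,0],"grip":100},{"xyz":[0,0,0],"delta_rot":[0,0,0],"grip":100}]'; python3 g.py 544.3 245.3 80 16; python3 -m jog '[{"xyz":[0,0,0],"delta_rot":[0,0,0],"grip":40},{"xyz":[0,0,0],"delta_rot":[0,0,0],"grip":40},{"xyz":[0,0,0],"delta_rot":[0,0,0],"grip":40},{"xyz":[0,0,0],"delta_rot":[0,0,0],"grip":40},{"xyz":[0,0,0],"delta_rot":[0,0,0],"grip":40},{"xyz":[0,0,0],"delta_rot":[0,0,0],"grip":40}]' 40; python3 g.py 544.3 245.3 80 16
```

```text
time_s: 53.78
tool_pos: [0.545, 0.2455, 0.0806]
eef_rot: [[0.001, 0.961, 0.276], [0.002, 0.276, -0.961], [-1.0, 0.002, -0.001]]
ft_force: [-0.2, -0.3, -0.6]
finger_gap: 0.0853
t 53.77 tcp [545.  245.5  80.6] gap 85.3 F [-0.2 -0.3 -0.6] q [-31.  34.   7. 100.  -5.  46.  -6.]
xyz now-frame [ 0.6 -0.8 -0. ] goal-frame [ 0.6 -0.8 -0. ] rot [ 0.001 -0.001 -0.002]
time_s: 54.52
tool_pos: [0.545, 0.2455, 0.081]
eef_rot: [[0.002, 0.961, 0.276], [0.002, 0.276, -0.961], [-1.0, 0.002, -0.001]]
ft_force: [-0.8, 0.5, 0.2]
finger_gap: 0.049
t 54.52 tcp [545.  245.5  81. ] gap 49.0 F [-0.8  0.5  0.2] q [-31.  34.   7. 100.  -5.  46.  -6.]
xyz now-frame [ 1.  -0.8 -0. ] goal-frame [ 1.  -0.8 -0. ] rot [ 0.001 -0.001 -0.002]
```

```bash
python3 -m jog '[{"xyz":[-20,0,0],"delta_rot":[0,0,0],"grip":40},{"xyz":[-40,0,0],"delta_rot":[0,0,0],"grip":40},{"xyz":[-40,0,0],"delta_rot":[0,0,0],"grip":40},{"xyz":[0,0,0],"delta_rot":[0,0,0],"grip":40},{"xyz":[0,0,0],"delta_rot":[0,0,0],"grip":40}]'; python3 g.py 548.8 -47.7 181 -9.6
```

```text
time_s: 55.15
tool_pos: [0.5434, 0.2448, 0.1809]
eef_rot: [[-0.003, 0.961, 0.277], [-0.001, 0.277, -0.961], [-1.0, -0.003, -0.0]]
ft_force: [-0.4, -0.4, -2.5]
finger_gap: 0.0491
t 55.15 tcp [543.4 244.8 180.9] gap 49.1 F [-0.4 -0.4 -2.5] q [-31.  28.   8.  93.  -4.  60.  -7.]
xyz now-frame [ 1.000e-01 -7.570e+01  2.826e+02] goal-frame [-1.000e-01  5.410e+01  2.875e+02] rot [0.448 0.    0.003]
```

```bash
python3 -m jog '[{"xyz":[0,-8.5,44],"delta_rot":[0.149,0,0],"grip":40},{"xyz":[0,0,44],"delta_rot":[0.149,0,0],"grip":40},{"xyz":[0,6,44],"delta_rot":[0.149,0,0],"grip":40},{"xyz":[0,8,44],"delta_rot":[0,0,0],"grip":40},{"xyz":[0,8,44],"delta_rot":[0,0,0],"grip":40},{"xyz":[0,8,42],"delta_rot":[0,0,0],"grip":40},{"xyz":[0,4,19],"delta_rot":[0,0,0],"grip":40},{"xyz":[0,0,0],"delta_rot":[0,0,0],"grip":40},{"xyz":[0,0,0],"delta_rot":[0,0,0],"grip":40}]'; python3 g.py 548.8 -47.7 130 -9.6
```

```text
time_s: 56.28
tool_pos: [0.553, -0.0456, 0.168]
eef_rot: [[-0.023, 0.984, -0.178], [-0.003, -0.178, -0.984], [-1.0, -0.022, 0.007]]
ft_force: [-0.6, 0.6, -2.3]
finger_gap: 0.049
t 56.27 tcp [553.  -45.6 168. ] gap 49.0 F [-0.6  0.6 -2.3] q [-9. 26. 16. 99. -8. 57.  0.]
xyz now-frame [38.1 -3.   2.5] goal-frame [38.  -3.8  2.8] rot [-0.011  0.007  0.022]
```

```bash
python3 -m jog '[{"xyz":[10,-3,0],"delta_rot":[-0.011,0.007,0.022],"grip":40},{"xyz":[0,0,0],"delta_rot":[0,0,0],"grip":40},{"xyz":[25,0,0],"delta_rot":[0,0,0],"grip":40},{"xyz":[0,0,0],"delta_rot":[0,0,0],"grip":40},{"xyz":[0,0,0],"delta_rot":[0,0,0],"grip":40}]'; python3 g.py 548.8 -47.7 77 -9.6
```

```text
time_s: 56.9
tool_pos: [0.5514, -0.0386, 0.1331]
eef_rot: [[0.0, 0.987, -0.159], [0.003, -0.159, -0.987], [-1.0, 0.0, -0.003]]
ft_force: [-0.0, 0.4, -2.0]
finger_gap: 0.0491
t 56.9 tcp [551.4 -38.6 133.1] gap 49.1 F [-0.   0.4 -2. ] q [ -9.  27.  15. 103.  -9.  50.   2.]
xyz now-frame [56.  -1.1  9.6] goal-frame [56.1 -1.   9.4] rot [ 0.008 -0.003  0.   ]
```

```bash
python3 -m jog '[{"xyz":[5,-1,9.5],"delta_rot":[0.008,-0.003,0],"grip":40},{"xyz":[0,0,0],"delta_rot":[0,0,0],"grip":40},{"xyz":[20,0,0],"delta_rot":[0,0,0],"grip":40},{"xyz":[0,0,0],"delta_rot":[0,0,0],"grip":40},{"xyz":[20,0,0],"delta_rot":[0,0,0],"grip":40},{"xyz":[0,0,0],"delta_rot":[0,0,0],"grip":40},{"xyz":[0,0,0],"delta_rot":[0,0,0],"grip":40}]'; python3 g.py 548.8 -47.7 77 -9.6
```

```text
time_s: 57.78
tool_pos: [0.5521, -0.0495, 0.0924]
eef_rot: [[0.007, 0.986, -0.169], [-0.001, -0.169, -0.986], [-1.0, 0.007, -0.0]]
ft_force: [0.4, 0.4, -1.6]
finger_gap: 0.049
t 57.77 tcp [552.1 -49.5  92.4] gap 49.0 F [ 0.4  0.4 -1.6] q [ -7.  30.  15. 106. -10.  44.   3.]
xyz now-frame [15.4 -3.6 -1.2] goal-frame [15.4 -3.5 -1.2] rot [-0.002 -0.    -0.007]
```

```bash
python3 -m jog '[{"xyz":[5,-3.5,-1.2],"delta_rot":[-0.002,0,-0.007],"grip":40},{"xyz":[0,0,0],"delta_rot":[0,0,0],"grip":40},{"xyz":[7,0,0],"delta_rot":[0,0,0],"grip":40},{"xyz":[0,0,0],"delta_rot":[0,0,0],"grip":40}]'; python3 g.py 548.8 -47.7 77 -9.6;python3 -m jog '[{"xyz":[2.5,0,0],"delta_rot":[0,0,0],"grip":40},{"xyz":[0,0,0],"delta_rot":[0,0,0],"grip":40}]'; python3 g.py 548.8 -47.7 77 -9.6
```

```text
time_s: 58.28
tool_pos: [0.5496, -0.0475, 0.0813]
eef_rot: [[0.002, 0.986, -0.167], [0.0, -0.167, -0.986], [-1.0, 0.002, -0.001]]
ft_force: [-0.2, 0.4, -2.6]
finger_gap: 0.0493
t 58.27 tcp [549.6 -47.5  81.3] gap 49.3 F [-0.2  0.4 -2.6] q [ -7.  31.  14. 107. -11.  43.   4.]
xyz now-frame [ 4.3 -0.8  0.3] goal-frame [ 4.3 -0.7  0.3] rot [ 0.    -0.001 -0.002]
time_s: 58.52
tool_pos: [0.5496, -0.0476, 0.0785]
eef_rot: [[0.002, 0.986, -0.167], [0.0, -0.167, -0.986], [-1.0, 0.002, -0.001]]
ft_force: [-1.2, 0.9, -1.8]
finger_gap: 0.0495
t 58.52 tcp [549.6 -47.6  78.5] gap 49.5 F [-1.2  0.9 -1.8] q [ -7.  31.  14. 107. -11.  43.   4.]
xyz now-frame [ 1.5 -0.7  0.3] goal-frame [ 1.5 -0.7  0.3] rot [ 0.    -0.001 -0.002]
```

Release the tub, then go to the dome.

```bash
python3 -m jog '[{"xyz":[1.7,-0.7,0],"delta_rot":[0,0,0],"grip":40},{"xyz":[0,0,0],"delta_rot":[0,0,0],"grip":40},{"xyz":[0,0,0],"delta_rot":[0,0,0],"grip":100},{"xyz":[0,0,0],"delta_rot":[0,0,0],"grip":100},{"xyz":[0,0,0],"delta_rot":[0,0,0],"grip":100},{"xyz":[0,0,0],"delta_rot":[0,0,0],"grip":100},{"xyz":[0,0,0],"delta_rot":[0,0,0],"grip":100}]';python3 -m jog '[{"xyz":[-30,0,0],"delta_rot":[0,0,0],"grip":100},{"xyz":[-40,0,0],"delta_rot":[0,0,0],"grip":100},{"xyz":[-40,0,0],"delta_rot":[0,0,0],"grip":100},{"xyz":[-20,0,0],"delta_rot":[0,0,0],"grip":100},{"xyz":[0,0,0],"delta_rot":[0,0,0],"grip":100}]'; python3 g.py 524.3 314.1 205 16
```

```text
time_s: 59.4
tool_pos: [0.5497, -0.0476, 0.0775]
eef_rot: [[0.004, 0.986, -0.167], [0.0, -0.167, -0.986], [-1.0, 0.004, -0.001]]
ft_force: [-0.0, 0.5, -0.0]
finger_gap: 0.0854
time_s: 60.02
tool_pos: [0.5487, -0.0476, 0.2107]
eef_rot: [[0.003, 0.986, -0.167], [0.0, -0.167, -0.986], [-1.0, 0.003, -0.0]]
ft_force: [-0.6, 0.6, -0.8]
finger_gap: 0.0856
t 60.02 tcp [548.7 -47.6 210.7] gap 85.6 F [-0.6  0.6 -0.8] q [-9. 23. 17. 97. -7. 61.  1.]
xyz now-frame [   5.7  -84.4 -352.6] goal-frame [   5.7   76.3 -354.4] rot [-0.447  0.    -0.003]
```

```bash
python3 -m jog '[{"xyz":[0,-12,-42],"delta_rot":[-0.149,0,0],"grip":100},{"xyz":[0,-3,-42],"delta_rot":[-0.149,0,0],"grip":100},{"xyz":[0,7,-45],"delta_rot":[-0.149,0,0],"grip":100},{"xyz":[0,11,-45],"delta_rot":[0,0,0],"grip":100},{"xyz":[0,11,-45],"delta_rot":[0,0,0],"grip":100},{"xyz":[0,11,-45],"delta_rot":[0,0,0],"grip":100},{"xyz":[0,11,-45],"delta_rot":[0,0,0],"grip":100},{"xyz":[0,7,-42],"delta_rot":[0,0,0],"grip":100},{"xyz":[0,0,0],"delta_rot":[0,0,0],"grip":100},{"xyz":[0,0,0],"delta_rot":[0,0,0],"grip":100}]'; python3 g.py 524.3 314.1 160 16
```

```text
time_s: 61.28
tool_pos: [0.5214, 0.319, 0.1953]
eef_rot: [[-0.014, 0.958, 0.288], [-0.007, 0.288, -0.958], [-1.0, -0.015, 0.003]]
ft_force: [0.9, -0.5, -0.9]
finger_gap: 0.0853
t 61.27 tcp [521.4 319.  195.3] gap 85.3 F [ 0.9 -0.5 -0.9] q [-38.  29.   6.  89.  -3.  64. -14.]
xyz now-frame [35.3  1.9  5.4] goal-frame [35.3  1.4  5.5] rot [0.012 0.003 0.015]
```

```bash
python3 -m jog '[{"xyz":[5,1,0],"delta_rot":[0.012,0.003,0.015],"grip":100},{"xyz":[0,0,0],"delta_rot":[0,0,0],"grip":100},{"xyz":[25,0,0],"delta_rot":[0,0,0],"grip":100},{"xyz":[25,0,0],"delta_rot":[0,0,0],"grip":100},{"xyz":[0,0,0],"delta_rot":[0,0,0],"grip":100},{"xyz":[0,0,0],"delta_rot":[0,0,0],"grip":100}]'; python3 g.py 524.3 314.1 80 16
```

```text
time_s: 62.02
tool_pos: [0.5249, 0.3135, 0.1401]
eef_rot: [[0.003, 0.964, 0.267], [-0.0, 0.267, -0.964], [-1.0, 0.003, 0.001]]
ft_force: [-0.4, 0.5, -0.1]
finger_gap: 0.0853
t 62.02 tcp [524.9 313.5 140.1] gap 85.3 F [-0.4  0.5 -0.1] q [-37.  31.   6.  94.  -4.  55. -14.]
xyz now-frame [60.1 -0.5 -0.8] goal-frame [60.1 -0.4 -0.7] rot [-0.009  0.001 -0.003]
```

```bash
python3 -m jog '[{"xyz":[20,-0.5,-0.8],"delta_rot":[-0.009,0,-0.003],"grip":100},{"xyz":[0,0,0],"delta_rot":[0,0,0],"grip":100},{"xyz":[20,0,0],"delta_rot":[0,0,0],"grip":100},{"xyz":[0,0,0],"delta_rot":[0,0,0],"grip":100},{"xyz":[0,0,0],"delta_rot":[0,0,0],"grip":100}]'; python3 g.py 524.3 314.1 80 16
```

```text
time_s: 62.65
tool_pos: [0.5282, 0.3154, 0.1069]
eef_rot: [[0.009, 0.962, 0.274], [0.004, 0.274, -0.962], [-1.0, 0.01, -0.002]]
ft_force: [0.8, 0.7, 0.1]
finger_gap: 0.0853
t 62.65 tcp [528.2 315.4 106.9] gap 85.3 F [0.8 0.7 0.1] q [-37.  33.   6.  96.  -4.  50. -13.]
xyz now-frame [26.9 -4.4  0.2] goal-frame [26.9 -4.1  0.1] rot [-0.002 -0.002 -0.01 ]
```

```bash
python3 -m jog '[{"xyz":[12,-4.2,0],"delta_rot":[0,-0.002,-0.01],"grip":100},{"xyz":[0,0,0],"delta_rot":[0,0,0],"grip":100},{"xyz":[14,0,0],"delta_rot":[0,0,0],"grip":100},{"xyz":[0,0,0],"delta_rot":[0,0,0],"grip":100}]'; python3 g.py 524.3 314.1 80 16; python3 -m jog '[{"xyz":[0,0,0],"delta_rot":[0,0,0],"grip":40},{"xyz":[0,0,0],"delta_rot":[0,0,0],"grip":40},{"xyz":[0,0,0],"delta_rot":[0,0,0],"grip":40},{"xyz":[0,0,0],"delta_rot":[0,0,0],"grip":40},{"xyz":[0,0,0],"delta_rot":[0,0,0],"grip":40},{"xyz":[0,0,0],"delta_rot":[0,0,0],"grip":40}]' 40; python3 g.py 524.3 314.1 80 16;python3 -m jog '[{"xyz":[-20,0,0],"delta_rot":[0,0,0],"grip":40},{"xyz":[-40,0,0],"delta_rot":[0,0,0],"grip":40},{"xyz":[-50,0,0],"delta_rot":[0,0,0],"grip":40},{"xyz":[0,0,0],"delta_rot":[0,0,0],"grip":40},{"xyz":[0,0,0],"delta_rot":[0,0,0],"grip":40}]'; python3 g.py 556.4 19.7 181 -7
```

```text
time_s: 63.15
tool_pos: [0.5246, 0.3146, 0.0807]
eef_rot: [[0.001, 0.962, 0.274], [0.001, 0.274, -0.962], [-1.0, 0.001, -0.0]]
ft_force: [0.1, -0.3, -0.1]
finger_gap: 0.0854
t 63.15 tcp [524.6 314.6  80.7] gap 85.4 F [ 0.1 -0.3 -0.1] q [-37.  35.   6.  98.  -4.  48. -13.]
xyz now-frame [ 0.7 -0.4  0.4] goal-frame [ 0.7 -0.4  0.4] rot [-0.002 -0.    -0.001]
time_s: 63.9
tool_pos: [0.5245, 0.3145, 0.0809]
eef_rot: [[0.001, 0.962, 0.274], [0.0, 0.274, -0.962], [-1.0, 0.001, -0.0]]
ft_force: [-0.1, -0.4, -0.8]
finger_gap: 0.0525
t 63.9 tcp [524.5 314.5  80.9] gap 52.5 F [-0.1 -0.4 -0.8] q [-37.  35.   6.  98.  -4.  48. -13.]
xyz now-frame [ 0.9 -0.3  0.4] goal-frame [ 0.9 -0.3  0.4] rot [-0.002 -0.    -0.001]
time_s: 64.53
tool_pos: [0.5226, 0.3134, 0.1902]
eef_rot: [[-0.005, 0.962, 0.274], [-0.003, 0.274, -0.962], [-1.0, -0.006, 0.002]]
ft_force: [-0.5, 0.5, -3.2]
finger_gap: 0.0525
t 64.53 tcp [522.6 313.4 190.2] gap 52.5 F [-0.5  0.5 -3.2] q [-37.  29.   7.  90.  -4.  62. -14.]
xyz now-frame [ 10.1 -47.9 291.7] goal-frame [  9.2  69.4 287.4] rot [0.4   0.003 0.005]
```

```bash
python3 -m jog '[{"xyz":[-6,-5,42],"delta_rot":[0.134,0,0],"grip":40},{"xyz":[-6,2,44],"delta_rot":[0.134,0,0],"grip":40},{"xyz":[-6,8,44],"delta_rot":[0.133,0,0],"grip":40},{"xyz":[-3,10,44],"delta_rot":[0,0,0],"grip":40},{"xyz":[-3,10,44],"delta_rot":[0,0,0],"grip":40},{"xyz":[0,9,42],"delta_rot":[0,0,0],"grip":40},{"xyz":[0,4,15],"delta_rot":[0,0,0],"grip":40},{"xyz":[0,0,0],"delta_rot":[0,0,0],"grip":40},{"xyz":[0,0,0],"delta_rot":[0,0,0],"grip":40}]'; python3 g.py 556.4 19.7 130 -7
```

```text
time_s: 65.65
tool_pos: [0.5533, 0.0301, 0.2016]
eef_rot: [[-0.027, 0.991, -0.132], [-0.009, -0.132, -0.991], [-1.0, -0.025, 0.012]]
ft_force: [0.6, 0.4, -3.1]
finger_gap: 0.0525
t 65.65 tcp [553.3  30.1 201.6] gap 52.5 F [ 0.6  0.4 -3.1] q [-16.  24.  15.  96.  -7.  62.  -6.]
xyz now-frame [71.6  6.3  9. ] goal-frame [71.6  4.4  9.9] rot [-0.01   0.012  0.026]
```

```bash
python3 -m jog '[{"xyz":[10,5,13],"delta_rot":[-0.01,0.012,0.026],"grip":40},{"xyz":[0,0,0],"delta_rot":[0,0,0],"grip":40},{"xyz":[20,0,0],"delta_rot":[0,0,0],"grip":40},{"xyz":[0,0,0],"delta_rot":[0,0,0],"grip":40},{"xyz":[0,0,0],"delta_rot":[0,0,0],"grip":40}]'; python3 g.py 556.4 19.7 77 -7
```

```text
time_s: 66.28
tool_pos: [0.5568, 0.0258, 0.1716]
eef_rot: [[-0.0, 0.994, -0.112], [0.004, -0.112, -0.994], [-1.0, -0.001, -0.004]]
ft_force: [0.7, 0.2, -2.8]
finger_gap: 0.0526
t 66.28 tcp [556.8  25.8 171.6] gap 52.6 F [ 0.7  0.2 -2.8] q [-15.  25.  15. 100.  -8.  56.  -4.]
xyz now-frame [94.6  0.4  6.5] goal-frame [94.6  0.4  6.1] rot [ 0.01  -0.004  0.001]
```

```bash
python3 -m jog '[{"xyz":[5,0.4,6.5],"delta_rot":[0.01,-0.004,0],"grip":40},{"xyz":[0,0,0],"delta_rot":[0,0,0],"grip":40},{"xyz":[25,0,0],"delta_rot":[0,0,0],"grip":40},{"xyz":[25,0,0],"delta_rot":[0,0,0],"grip":40},{"xyz":[0,0,0],"delta_rot":[0,0,0],"grip":40},{"xyz":[0,0,0],"delta_rot":[0,0,0],"grip":40}]'; python3 g.py 556.4 19.7 77 -7
```

```text
time_s: 67.03
tool_pos: [0.5589, 0.0192, 0.1187]
eef_rot: [[0.005, 0.992, -0.123], [0.001, -0.123, -0.992], [-1.0, 0.005, -0.001]]
ft_force: [1.7, -0.0, -3.1]
finger_gap: 0.0529
t 67.03 tcp [558.9  19.2 118.7] gap 52.9 F [ 1.7 -0.  -3.1] q [-14.  29.  14. 104.  -9.  48.  -3.]
xyz now-frame [41.7 -2.7 -0.1] goal-frame [41.7 -2.5 -0.2] rot [-0.001 -0.001 -0.005]
```

```bash
python3 -m jog '[{"xyz":[15,-2.5,0],"delta_rot":[0,0,-0.005],"grip":40},{"xyz":[0,0,0],"delta_rot":[0,0,0],"grip":40},{"xyz":[17,0,0],"delta_rot":[0,0,0],"grip":40},{"xyz":[0,0,0],"delta_rot":[0,0,0],"grip":40},{"xyz":[0,0,0],"delta_rot":[0,0,0],"grip":40}]'; python3 g.py 556.4 19.7 77 -7
```

```text
time_s: 67.65
tool_pos: [0.5582, 0.0196, 0.0883]
eef_rot: [[0.004, 0.992, -0.123], [0.002, -0.123, -0.992], [-1.0, 0.004, -0.002]]
ft_force: [-0.1, 0.6, -2.4]
finger_gap: 0.0524
t 67.65 tcp [558.2  19.6  88.3] gap 52.4 F [-0.1  0.6 -2.4] q [-13.  31.  13. 106. -10.  44.  -2.]
xyz now-frame [11.3 -1.9  0.1] goal-frame [11.3 -1.8  0.1] rot [-0.001 -0.002 -0.004]
```

```bash
python3 -m jog '[{"xyz":[5,-1.8,0],"delta_rot":[0,-0.002,-0.004],"grip":40},{"xyz":[0,0,0],"delta_rot":[0,0,0],"grip":40},{"xyz":[5,0,0],"delta_rot":[0,0,0],"grip":40},{"xyz":[0,0,0],"delta_rot":[0,0,0],"grip":40},{"xyz":[1.5,0,0],"delta_rot":[0,0,0],"grip":40},{"xyz":[0,0,0],"delta_rot":[0,0,0],"grip":40}]'; python3 g.py 556.4 19.7 77 -7;python3 -m jog '[{"xyz":[0,0,0],"delta_rot":[0,0,0],"grip":100},{"xyz":[0,0,0],"delta_rot":[0,0,0],"grip":100},{"xyz":[0,0,0],"delta_rot":[0,0,0],"grip":100},{"xyz":[0,0,0],"delta_rot":[0,0,0],"grip":100},{"xyz":[0,0,0],"delta_rot":[0,0,0],"grip":100}]';python3 -m jog '[{"xyz":[-30,0,0],"delta_rot":[0,0,0],"grip":100},{"xyz":[-40,0,0],"delta_rot":[0,0,0],"grip":100},{"xyz":[-40,0,0],"delta_rot":[0,0,0],"grip":100},{"xyz":[-20,0,0],"delta_rot":[0,0,0],"grip":100},{"xyz":[0,0,0],"delta_rot":[0,0,0],"grip":100}]'; python3 g.py 504 382.2 205 16
```

```text
time_s: 68.4
tool_pos: [0.5571, 0.0198, 0.0773]
eef_rot: [[0.001, 0.992, -0.123], [0.0, -0.123, -0.992], [-1.0, 0.001, -0.0]]
ft_force: [0.5, 0.5, -3.7]
finger_gap: 0.0522
t 68.4 tcp [557.1  19.8  77.3] gap 52.2 F [ 0.5  0.5 -3.7] q [-13.  32.  13. 106. -10.  43.  -2.]
xyz now-frame [ 0.3 -0.7  0.2] goal-frame [ 0.3 -0.7  0.2] rot [-0.001 -0.    -0.001]
time_s: 69.03
tool_pos: [0.5585, 0.0198, 0.0786]
eef_rot: [[0.005, 0.992, -0.123], [0.001, -0.123, -0.992], [-1.0, 0.004, -0.001]]
ft_force: [0.8, 0.3, 0.6]
finger_gap: 0.0856
time_s: 69.65
tool_pos: [0.5574, 0.0196, 0.2118]
eef_rot: [[0.003, 0.992, -0.123], [0.0, -0.123, -0.992], [-1.0, 0.003, -0.001]]
ft_force: [0.6, 0.6, -0.9]
finger_gap: 0.0851
t 69.65 tcp [557.4  19.6 211.8] gap 85.1 F [ 0.6  0.6 -0.9] q [-15.  23.  15.  96.  -7.  61.  -4.]
xyz now-frame [   6.8  -97.6 -353.2] goal-frame [   6.8   48.6 -363.2] rot [-0.403 -0.    -0.003]
```

```bash
python3 -m jog '[{"xyz":[0,-14,-42],"delta_rot":[-0.134,0,0],"grip":100},{"xyz":[0,-6,-43],"delta_rot":[-0.134,0,0],"grip":100},{"xyz":[0,3,-46],"delta_rot":[-0.134,0,0],"grip":100},{"xyz":[0,7,-46],"delta_rot":[0,0,0],"grip":100},{"xyz":[0,7,-46],"delta_rot":[0,0,0],"grip":100},{"xyz":[0,7,-46],"delta_rot":[0,0,0],"grip":100},{"xyz":[0,7,-46],"delta_rot":[0,0,0],"grip":100},{"xyz":[0,5,-43],"delta_rot":[0,0,0],"grip":100},{"xyz":[0,0,0],"delta_rot":[0,0,0],"grip":100},{"xyz":[0,0,0],"delta_rot":[0,0,0],"grip":100}]'; python3 g.py 504 382.2 170 16
```

```text
time_s: 70.9
tool_pos: [0.4986, 0.3865, 0.196]
eef_rot: [[-0.013, 0.958, 0.285], [-0.009, 0.285, -0.958], [-1.0, -0.015, 0.005]]
ft_force: [-0.4, -1.5, 0.9]
finger_gap: 0.0855
t 70.9 tcp [498.6 386.5 196. ] gap 85.5 F [-0.4 -1.5  0.9] q [-43.  30.   6.  85.  -3.  65. -20.]
xyz now-frame [26.   4.3  5.5] goal-frame [26.   4.   5.6] rot [0.01  0.005 0.015]
```

```bash
python3 -m jog '[{"xyz":[5,3.5,0],"delta_rot":[0.01,0.005,0.015],"grip":100},{"xyz":[0,0,0],"delta_rot":[0,0,0],"grip":100},{"xyz":[20,0,0],"delta_rot":[0,0,0],"grip":100},{"xyz":[20,0,0],"delta_rot":[0,0,0],"grip":100},{"xyz":[0,0,0],"delta_rot":[0,0,0],"grip":100},{"xyz":[0,0,0],"delta_rot":[0,0,0],"grip":100}]'; python3 g.py 504 382.2 84 16
```

```text
time_s: 71.65
tool_pos: [0.5052, 0.3817, 0.1508]
eef_rot: [[0.003, 0.964, 0.267], [-0.0, 0.267, -0.964], [-1.0, 0.003, 0.001]]
ft_force: [0.9, -0.3, 0.6]
finger_gap: 0.085
t 71.65 tcp [505.2 381.7 150.8] gap 85.0 F [ 0.9 -0.3  0.6] q [-43.  32.   6.  90.  -4.  58. -21.]
xyz now-frame [66.8 -1.3 -0.8] goal-frame [66.8 -1.  -0.8] rot [-0.009  0.001 -0.003]
```

```bash
python3 -m jog '[{"xyz":[20,-1.2,-0.8],"delta_rot":[-0.009,0,-0.003],"grip":100},{"xyz":[0,0,0],"delta_rot":[0,0,0],"grip":100},{"xyz":[22,0,0],"delta_rot":[0,0,0],"grip":100},{"xyz":[0,0,0],"delta_rot":[0,0,0],"grip":100},{"xyz":[0,0,0],"delta_rot":[0,0,0],"grip":100}]'; python3 g.py 504 382.2 84 16
```

```text
time_s: 72.28
tool_pos: [0.5075, 0.3836, 0.115]
eef_rot: [[0.008, 0.962, 0.274], [0.005, 0.274, -0.962], [-1.0, 0.009, -0.002]]
ft_force: [1.3, 0.8, 1.1]
finger_gap: 0.0854
t 72.28 tcp [507.5 383.6 115. ] gap 85.4 F [1.3 0.8 1.1] q [-43.  34.   6.  92.  -4.  53. -20.]
xyz now-frame [31.  -4.1  0.4] goal-frame [31.  -3.8  0.4] rot [-0.002 -0.002 -0.009]
```

```bash
python3 -m jog '[{"xyz":[14,-4,0],"delta_rot":[0,-0.002,-0.009],"grip":100},{"xyz":[0,0,0],"delta_rot":[0,0,0],"grip":100},{"xyz":[16,0,0],"delta_rot":[0,0,0],"grip":100},{"xyz":[0,0,0],"delta_rot":[0,0,0],"grip":100}]'; python3 -m jog '[{"xyz":[0,0,0],"delta_rot":[0,0,0],"grip":40},{"xyz":[0,0,0],"delta_rot":[0,0,0],"grip":40},{"xyz":[0,0,0],"delta_rot":[0,0,0],"grip":40},{"xyz":[0,0,0],"delta_rot":[0,0,0],"grip":40},{"xyz":[0,0,0],"delta_rot":[0,0,0],"grip":40},{"xyz":[0,0,0],"delta_rot":[0,0,0],"grip":40}]' 40; python3 g.py 504 382.2 84 16;python3 -m jog '[{"xyz":[-20,0,0],"delta_rot":[0,0,0],"grip":40},{"xyz":[-40,0,0],"delta_rot":[0,0,0],"grip":40},{"xyz":[-50,0,0],"delta_rot":[0,0,0],"grip":40},{"xyz":[0,0,0],"delta_rot":[0,0,0],"grip":40},{"xyz":[0,0,0],"delta_rot":[0,0,0],"grip":40}]'; python3 g.py 561.2 91.5 190 -7
```

```text
time_s: 72.78
tool_pos: [0.504, 0.383, 0.0846]
eef_rot: [[0.001, 0.962, 0.274], [0.001, 0.274, -0.962], [-1.0, 0.002, -0.001]]
ft_force: [0.3, -0.3, 0.5]
finger_gap: 0.0855
time_s: 73.53
tool_pos: [0.5041, 0.383, 0.0849]
eef_rot: [[0.001, 0.962, 0.274], [0.002, 0.274, -0.962], [-1.0, 0.002, -0.001]]
ft_force: [-0.7, -0.0, -0.4]
finger_gap: 0.0521
t 73.53 tcp [504.1 383.   84.9] gap 52.1 F [-0.7 -0.  -0.4] q [-43.  36.   5.  94.  -4.  50. -20.]
xyz now-frame [ 0.9 -0.3  0.7] goal-frame [ 0.9 -0.3  0.7] rot [-0.002 -0.001 -0.002]
time_s: 74.15
tool_pos: [0.5025, 0.3817, 0.1946]
eef_rot: [[-0.003, 0.962, 0.274], [-0.002, 0.274, -0.962], [-1.0, -0.004, 0.001]]
ft_force: [0.2, -0.2, -3.1]
finger_gap: 0.0518
t 74.15 tcp [502.5 381.7 194.6] gap 51.8 F [ 0.2 -0.2 -3.1] q [-43.  30.   6.  86.  -3.  64. -20.]
xyz now-frame [  5.1 -23.  295.2] goal-frame [  4.6  93.6 280.9] rot [0.399 0.002 0.004]
```

```bash
python3 -m jog '[{"xyz":[-6,-1,42],"delta_rot":[0.133,0,0],"grip":40},{"xyz":[-6,6,44],"delta_rot":[0.133,0,0],"grip":40},{"xyz":[-6,12,44],"delta_rot":[0.133,0,0],"grip":40},{"xyz":[-3,14,44],"delta_rot":[0,0,0],"grip":40},{"xyz":[-3,14,44],"delta_rot":[0,0,0],"grip":40},{"xyz":[0,13,40],"delta_rot":[0,0,0],"grip":40},{"xyz":[0,6,15],"delta_rot":[0,0,0],"grip":40},{"xyz":[0,0,0],"delta_rot":[0,0,0],"grip":40},{"xyz":[0,0,0],"delta_rot":[0,0,0],"grip":40}]'; python3 g.py 561.2 91.5 140 -7
```

```text
time_s: 75.28
tool_pos: [0.5605, 0.1, 0.2058]
eef_rot: [[-0.024, 0.991, -0.13], [-0.009, -0.13, -0.991], [-1.0, -0.022, 0.012]]
ft_force: [-0.8, 0.8, -2.8]
finger_gap: 0.0522
t 75.28 tcp [560.5 100.  205.8] gap 52.2 F [-0.8  0.8 -2.8] q [-22.  25.  14.  94.  -7.  63. -13.]
xyz now-frame [65.8  3.3  7.6] goal-frame [65.8  1.7  8.4] rot [-0.009  0.012  0.022]
```

```bash
python3 -m jog '[{"xyz":[10,3,13],"delta_rot":[-0.009,0.012,0.022],"grip":40},{"xyz":[0,0,0],"delta_rot":[0,0,0],"grip":40},{"xyz":[20,0,0],"delta_rot":[0,0,0],"grip":40},{"xyz":[0,0,0],"delta_rot":[0,0,0],"grip":40},{"xyz":[0,0,0],"delta_rot":[0,0,0],"grip":40}]'; python3 g.py 561.2 91.5 81 -7
```

```text
time_s: 75.9
tool_pos: [0.5613, 0.0965, 0.176]
eef_rot: [[-0.001, 0.994, -0.11], [0.004, -0.11, -0.994], [-1.0, -0.002, -0.004]]
ft_force: [0.6, 0.2, -1.8]
finger_gap: 0.0518
t 75.9 tcp [561.3  96.5 176. ] gap 51.8 F [ 0.6  0.2 -1.8] q [-21.  26.  14.  98.  -7.  57. -11.]
xyz now-frame [95.   0.6  5.4] goal-frame [95.   0.5  5. ] rot [ 0.012 -0.004  0.002]
```

```bash
python3 -m jog '[{"xyz":[5,0.5,5],"delta_rot":[0.012,-0.004,0],"grip":40},{"xyz":[0,0,0],"delta_rot":[0,0,0],"grip":40},{"xyz":[25,0,0],"delta_rot":[0,0,0],"grip":40},{"xyz":[25,0,0],"delta_rot":[0,0,0],"grip":40},{"xyz":[0,0,0],"delta_rot":[0,0,0],"grip":40},{"xyz":[0,0,0],"delta_rot":[0,0,0],"grip":40}]'; python3 g.py 561.2 91.5 81 -7
```

```text
time_s: 76.65
tool_pos: [0.5636, 0.0919, 0.1231]
eef_rot: [[0.004, 0.992, -0.123], [0.001, -0.123, -0.992], [-1.0, 0.004, -0.002]]
ft_force: [0.8, -0.4, -3.3]
finger_gap: 0.0522
t 76.65 tcp [563.6  91.9 123.1] gap 52.2 F [ 0.8 -0.4 -3.3] q [-20.  29.  13. 102.  -8.  50. -10.]
xyz now-frame [42.1 -2.5  0.8] goal-frame [42.1 -2.4  0.7] rot [-0.002 -0.002 -0.004]
```

```bash
python3 -m jog '[{"xyz":[15,-2.5,0.7],"delta_rot":[0,-0.002,-0.004],"grip":40},{"xyz":[0,0,0],"delta_rot":[0,0,0],"grip":40},{"xyz":[17,0,0],"delta_rot":[0,0,0],"grip":40},{"xyz":[0,0,0],"delta_rot":[0,0,0],"grip":40},{"xyz":[0,0,0],"delta_rot":[0,0,0],"grip":40}]'; python3 g.py 561.2 91.5 81 -7
```

```text
time_s: 77.28
tool_pos: [0.5628, 0.0918, 0.0927]
eef_rot: [[0.004, 0.992, -0.123], [0.001, -0.124, -0.992], [-1.0, 0.004, -0.001]]
ft_force: [0.0, 0.0, -2.4]
finger_gap: 0.052
t 77.28 tcp [562.8  91.8  92.7] gap 52.0 F [ 0.   0.  -2.4] q [-20.  31.  13. 104.  -9.  46. -10.]
xyz now-frame [11.7 -1.6  0.5] goal-frame [11.7 -1.5  0.4] rot [-0.002 -0.001 -0.004]
```

```bash
python3 -m jog '[{"xyz":[5,-1.6,0.5],"delta_rot":[0,-0.001,-0.004],"grip":40},{"xyz":[0,0,0],"delta_rot":[0,0,0],"grip":40},{"xyz":[5,0,0],"delta_rot":[0,0,0],"grip":40},{"xyz":[0,0,0],"delta_rot":[0,0,0],"grip":40},{"xyz":[1.8,0,0],"delta_rot":[0,0,0],"grip":40},{"xyz":[0,0,0],"delta_rot":[0,0,0],"grip":40}]'; python3 g.py 561.2 91.5 81 -7;python3 -m jog '[{"xyz":[0,0,0],"delta_rot":[0,0,0],"grip":100},{"xyz":[0,0,0],"delta_rot":[0,0,0],"grip":100},{"xyz":[0,0,0],"delta_rot":[0,0,0],"grip":100},{"xyz":[0,0,0],"delta_rot":[0,0,0],"grip":100},{"xyz":[0,0,0],"delta_rot":[0,0,0],"grip":100}]';python3 -m jog '[{"xyz":[-30,0,0],"delta_rot":[0,0,0],"grip":100},{"xyz":[-40,0,0],"delta_rot":[0,0,0],"grip":100},{"xyz":[-50,0,0],"delta_rot":[0,0,0],"grip":100},{"xyz":[-60,0,0],"delta_rot":[0,0,0],"grip":100},{"xyz":[-60,-20,40],"delta_rot":[0,0,0],"grip":100},{"xyz":[-20,-20,40],"delta_rot":[0,0,0],"grip":100},{"xyz":[0,0,0],"delta_rot":[0,0,0],"grip":100},{"xyz":[0,0,0],"delta_rot":[0,0,0],"grip":100}]'
python3 - <<'E'
from h import *
o=ctrl.get_obs();c={k:np.asarray(v) for k,v in ctrl.camera_info("wrist").items()};wi,d=ctrl.get_image("wrist");s,_=ctrl.get_image("scene")
cv2.imwrite("pics/v10.png",cv2.resize(np.hstack([s,wi])[:,:,::-1],None,fx=.71,fy=.71))
W=cloud(c,d);W[d==0]=9
for n,y,x,st,zm in(("bottle",.091,.56,(560.2,90.9),.11),("dome",.019,.555,(555,19.4),.09),("tub",-.048,.548,(547.9,-47.5),.09)):
    m=((W[...,2]>zm-.02)&(W[...,2]<.155)&(abs(W[...,0]-x)<.045)&(abs(W[...,1]-y)<.038)).astype(np.uint8)
    k,l,ss,_=cv2.connectedComponentsWithStats(m);k=1+ss[1:,4].argmax();p=W[l==k];print(n,rect(p),p[:,2].max().round(3),"start",st)
E
```

```text
time_s: 78.03
tool_pos: [0.5618, 0.0915, 0.0814]
eef_rot: [[0.001, 0.992, -0.123], [0.001, -0.123, -0.992], [-1.0, 0.001, -0.001]]
ft_force: [-0.3, -0.6, -3.0]
finger_gap: 0.0519
t 78.03 tcp [561.8  91.5  81.4] gap 51.9 F [-0.3 -0.6 -3. ] q [-20.  32.  12. 104.  -9.  44. -10.]
xyz now-frame [ 0.4 -0.5  0.1] goal-frame [ 0.4 -0.5  0.1] rot [-0.002 -0.001 -0.001]
time_s: 78.65
tool_pos: [0.5629, 0.0916, 0.0826]
eef_rot: [[0.004, 0.992, -0.124], [0.001, -0.124, -0.992], [-1.0, 0.004, -0.002]]
ft_force: [-0.0, 0.4, 1.1]
finger_gap: 0.0853
time_s: 79.65
tool_pos: [0.5155, 0.0222, 0.3394]
eef_rot: [[0.004, 0.992, -0.123], [0.0, -0.123, -0.992], [-1.0, 0.003, -0.001]]
ft_force: [0.8, 1.0, -0.1]
finger_gap: 0.0853
bottle (array([560.9,  90.8]), array([51.5, 53.9]), 82.9) 0.149 start (560.2, 90.9)
dome (array([555.3,  19.3]), array([52.2, 52.7]), 67.8) 0.142 start (555, 19.4)
tub (array([547.6, -47.2]), array([49.1, 50.2]), 80.5) 0.137 start (547.9, -47.5)
```

View pics/v10.png

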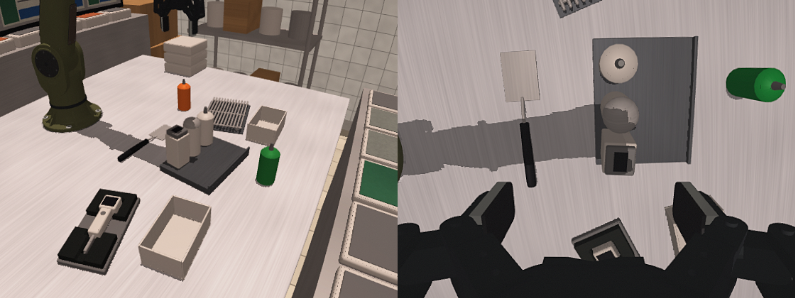

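All three containers stand within 1 mm of where they started, the thermometer is in the foam case, and the bystanders look unmoved. Handing in.

```bash
python3 -c "
from station import ctrl
print(ctrl.hand_in())"
```

```text
the job is handed in; nothing more can be done
None
```

The job is done and handed in at about 80 s; no verdict is reported. I stood the three containers on the rack, pressed the thermometer home in the foam pocket, and put the containers back on the ledge.

**Last checks:**
- **Containers:** bottle, dome and tub all measured within 1 mm of their starting positions, upright and released. The arm is clear at z 0.34 m.
- **Thermometer:** its top was 40.0 mm above the counter just after release, which matches fully home (14 + 26), and it was aligned. The final scene picture still shows it in the pocket. I did not measure it again after that.
- **Pans and spatula:** they look unmoved in the final picture; I did not measure them.

**What went wrong or disagreed:**
- **Missed grasp:** the first two closings on the thermometer passed above the handle. The wrist depth showed the real fingertips about 22–26 mm behind the stated TCP. I corrected the height and the next grasp held. The thermometer barely moved on the ledge in the misses.
- **High container grips:** because of that offset, the first container grips on the ledge were nearer the tops of the straight walls than the 75–90 mm asked. They held, and I gripped somewhat lower on the way back.
- **Camera bias:** the top camera read about 1–2 mm lower in x than the wrist camera and arm, and also in y over the rack.

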